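# Drop the hand scrubber through the twist chute and rack it bristles up

## Task

Put the green hand scrubber away to dry: slide the twist chute's cover fully open, take the scrubber from its stand and drop it on edge through the chute, facing so that it comes out in the catch tray with its white bristles up. Then lay it bristles up in the middle of the wooden drying rack, lengthwise, and slide the cover fully shut again. Leave the other things on the ledge where they are.

Things in the scene. Friction and masses are not known exactly. Their poses are not given: they have to be found in the camera images.
- chute: Twist chute, fixed, upright: white mouth frame (130 x 150 mm, 6 mm thick, top 300 mm above the table) on four steel posts; under it a clear tube, 110 mm across, with a twisted guide of six steel wires; below, a grey ramp into an open catch tray. Origin on the table under the tube's axis; z up; the tray runs out to its -x side. Slippery (friction: wires 0.23, ramp and tray 0.07).
- chute_exit (a point): Where the guide ends above the ramp. The guide turns a falling part half round (180 degrees) about the vertical. It then slips bottom edge first down the ramp to chute -x and lies flat, the side up that faced -x here. So the side facing chute +x (away from the tray) in the mouth ends up on top. The part is at rest about 1.5 s after letting go.
- chute_mouth (a point): Centre of the slot in the mouth frame, at its top face. The slot is 26 mm wide (chute x) and 108 mm long (chute y), for the scrubber standing on its long edge: lower about half its 34 mm height into the slot, fingers staying above the frame, level, centred to about 4 mm, and let go.
- chute_catch (a point): Point on the tray floor (12 mm above the table), 176 mm from the tube's axis along chute -x: the scrubber's centre comes to rest about here, against the lugs, long side about along chute y. The floor slopes 6 degrees down to the lugs, from 90 to 235 mm from the axis; it is 105 mm wide between side walls whose tops are 40 mm above the table.
- chute_lugs (a point): Middle of the notch between two orange stop lugs across the tray's end, at the tray floor (10 mm above the table), 193 mm from the tube's axis (the lugs' faces towards the tube). Each lug is 22 mm wide across the tray and 10 mm thick, top 50 mm above the table; the notch between them, 60 mm wide, lets a finger reach the scrubber's far side. The floor goes on 32 mm beyond the lugs.
- cover (a joint): Blue sliding cover (94 x 116 x 4 mm) just above the mouth frame. 0 = fully shut over the mouth, grows as it slides along chute +y to 0.118 m = fully open against its stop (m). It needs about 1 N and stays where it is left.
- cover_tab (a point): On the cover's orange upright tab, to be pinched from above: 14 mm thick along chute y (the sliding direction), 40 mm along chute x, standing 30 mm above the cover. The point is the tab's centre, 16 mm below its top (tab top at 338 mm above the table). The tab is in the cover's middle, over the slot when shut.
- scrubber: Loose hand scrubber, about 70 g: block 96 mm long (its x), 34 mm wide (its z), 14 mm thick (its y): smooth green back on its -y side, field of white bristle studs on its +y side. Origin at the block's centre. It starts on its long edge in the stand, z up, lengthwise along the stand, bristles to the stand's +y; lying bristles up its y axis points up.
- stand: White stand, fixed, 120 x 70 x 8 mm base plate with two low cheeks (70 mm long, 17 mm apart, tops 20 mm above the table) between which the scrubber stands on edge along the stand's x; the scrubber's top edge is 42 mm above the table. Origin under its centre on the table. It and the rack trade places between starts.
- rack: Wooden drying rack, fixed: slats between two long rails, 170 mm long (its x), 100 mm wide (its y), top flat and level 30 mm above the table. Origin on the table under its centre, x lengthwise.
- pot: Terracotta pot, 104 mm across, 95 mm high; bystander, origin under its centre.
- coffee_can: Aluminium coffee can, 104 mm across, 138 mm high; bystander, origin under its centre.
- spice_jar: Amber glass spice jar with black twist cap, 48 mm across, 100 mm high; bystander, origin under its centre.
- nozzle: Black plastic nozzle head standing on its face, 74 mm across, 92 mm high; bystander, origin under its centre.
- detergent: Blue detergent bottle with white cap, 68 mm across, 200 mm high; bystander, origin under its centre.
- mug: White mug, 80 mm across, 90 mm high; bystander, origin under its centre.
- soap: Green bar of soap, 85 x 55 x 28 mm, lying flat; bystander, origin under its centre.

How it is judged:
By the outcome, as a careful person would: the job done as asked, in the order asked, and still so for the second after the job is handed in, with the robot touching nothing.
It also fails if it takes over 72 s, if anything falls off the work surface, if the arm or the gripper's body presses on something with over 40 N, if the wrist force passes 120 N, or if a joint passes its speed limit or range.

## Robot

A 6-joint arm with a two-finger parallel gripper is mounted at the origin on the work surface. World frame = base frame: x ahead of the robot, y to its left, z up, the work surface at z = 0. Lengths are in mm, angles in degrees, forces in N, time in s.
With the tool pointing down it reaches from about 375 to 900 mm from the base axis. Payload 3.1 kg.
Tool frame: the origin (TCP) lies on the centre line of the jaws, within the pads' length; the fingertips stand 11 mm ahead of it and the grasp point (between the pads) lies 8 mm behind it; y points along the fingers, z is the direction in which the jaws open and shut, and the axes are right-handed (so a half turn about y gives the same grasp; the last joint's range is limited). The gripper opens to 85 mm and grips with 20 to 120 N. Pads are 22 mm wide; open, the fingers measure 114 mm over their backs; the gripper's body (76 mm by 85 mm) begins 54 mm behind the grasp point. The pads swing forward as they close: fully open they stand 13 mm farther back than shut.
Start: joints at [-83.222, 30.224, 82.088, -0, 67.689, -10.227], TCP at [182.812, -597.643, 242.31] pointing down, gripper open.
Joint ranges: [-176.69, 176.69], [-43.24, 126.21], [12.49, 139.97], [-82, 262], [0, 151.66], [-163.58, 163.58]. Speed limits (degrees/s): [159.86, 159.86, 180, 180, 180, 180].

## Interface

Orientations are given as [roll, pitch, yaw] about the fixed x, y, z axes, in that order (R = Rz(yaw) Ry(pitch) Rx(roll)).
In Python, from workcell import bot gives the robot as it stands.
- The arm moves only by the tool apply_moves, never from a script. Its argument "series" is a list of rows, each a list of 3 entries, a list of its own where there are three numbers: the shift along the tool's x, y, z in mm, then the turn, a rotation vector about the tool's x, y, z in rad, then the closure in counts, from 0 (fully open) to 255 (shut). A call has 1 to 5 rows; each row shifts and turns the commanded pose from where the row before left it, along the tool's axes as they then stand; what a row does not reach is not made up. A row lasts 1/10 s, in which the tool goes at most 50 mm and 8.59 degrees, less where a joint would pass 70% of its speed; a pose out of reach is approached as far as the arm can. A call is refused whole if a number of a shift passes 50 or a number of a turn 0.15, either way. A call with a gripper value outside its range is refused whole. The fingers move at their own pace and stop on an object; the grip force is fixed at half the most. Time passes only in rows, so rows that do not move let the fingers close. It gives the time, the measured TCP pose, the force and the opening at its end, in the units of the state.
- bot.get_obs(): the state, without advancing time (a new reading comes with each control period).
- bot.capture(name): name is "scene" or "top" or "wrist"; returns the picture (480x640x3 uint8, red, green, blue); there is no depth.
- bot.camera_info(name): a dict with "intrinsics" (3x3 intrinsics, pixels), "position" and "orientation" of the camera in the world. Camera axes: x right, y down, z forward; pixel columns grow to the right and rows downward; lengths in mm; the calibration is good to about 2 mm. A picture is of the moment at which its call begins: read the wrist's pose just before it. camera_info takes no time and is no camera call; for the wrist camera it gives the pose at the moment of the call.
- bot.sign_off(): hands the job in, once; it reports no verdict.
The state is a dict: "time_s": time; "q": joint angles; "qvel": joint speeds; "tau": joint torques, N m; "position": TCP position; "eef_rot": TCP orientation; "ft_force": force on the tool from outside, world axes, zero at the start; "wrist_torque": the same for the moment, N m; "width": finger opening in mm.
Only numpy, scipy, OpenCV 4.12 (cv2) and the standard library are available. Lean on these libraries where they do the work, as an engineer would, in place of code of your own. Each camera call takes 0.05 s, during which the arm holds its last target.

## Working session

There is one attempt and no reset: what is moved stays moved. The work goes in short steps, Python scripts to look and compute and a tool call to move; the robot and the scene stay as the last step left them, time stands still between calls to the robot, and variables do not carry over. Pictures are saved under pics/ and viewed, and the job is handed in when it is done.

Besides the shell and the picture viewer there is one more tool, called after ">>>" by a JSON object that holds its "method" and its "body". apply_moves: Moves the arm, as the interface text tells. Its arguments: {"type":"object","properties":{"series":{"type":"array"}},"required":["series"]}

```bash
ls; mkdir -p pics
python3 - <<'E'
from workcell import bot
import cv2,json
print(bot.get_obs())
for n in ("scene","top","wrist"):
    print(n,bot.camera_info(n))
    cv2.imwrite(f"pics/a_{n}.png",bot.capture(n)[:,:,::-1])
E
```

```text
pics
{'time_s': 0.0, 'q': array([-8.32213822e+01,  3.02799001e+01,  8.21573174e+01, -1.42197982e-03,
        6.76896598e+01, -1.02265061e+01]), 'qvel': array([ 0.05118991,  0.03372508, -0.08809401, -0.00580461,  0.02147446,
        0.06683419]), 'tau': array([ 1.86255231e-03, -4.42346871e+01, -1.78021735e+01,  3.14164413e-05,
        8.22048343e-03,  8.06831082e-06]), 'position': array([ 182.73142639, -596.95499643,  241.31841576]), 'eef_rot': array([-9.01250951e+01,  2.12323333e-02, -1.62994358e+02]), 'ft_force': array([ 0.92350515, -0.00630288,  0.34249224]), 'wrist_torque': array([-0.00941561, -0.02321768, -0.05410931]), 'width': 85.07155617384724}
scene {'intrinsics': array([[448.79232535,   0.        , 311.03553894],
       [  0.        , 448.79232535, 229.89508929],
       [  0.        ,   0.        ,   1.        ]]), 'position': array([ 909.59388055, -487.16388872, 1012.7331722 ]), 'orientation': array([-142.68537178,   -0.73864232,   37.06467126])}
top {'intrinsics': array([[527.64365463,   0.        , 314.15204176],
       [  0.        , 527.64365463, 233.03993766],
       [  0.        ,   0.        ,   1.        ]]), 'position': array([ 345.40898766,   22.06441583, 1498.54606347]), 'orientation': array([-170.55122433,    0.95861395,  -89.55069542])}
wrist {'intrinsics': array([[387.24687453,   0.        , 323.6820592 ],
       [  0.        , 387.24687453, 235.79660557],
       [  0.        ,   0.        ,   1.        ]]), 'position': array([ 248.69434305, -577.92441118,  374.45190775]), 'orientation': array([ 1.64116767e+02,  1.36028381e-01, -7.30209736e+01])}
```

View pics/a_scene.png

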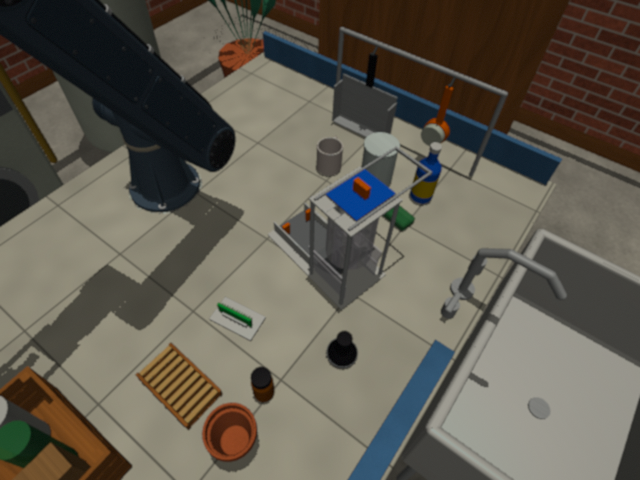

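View pics/a_top.png

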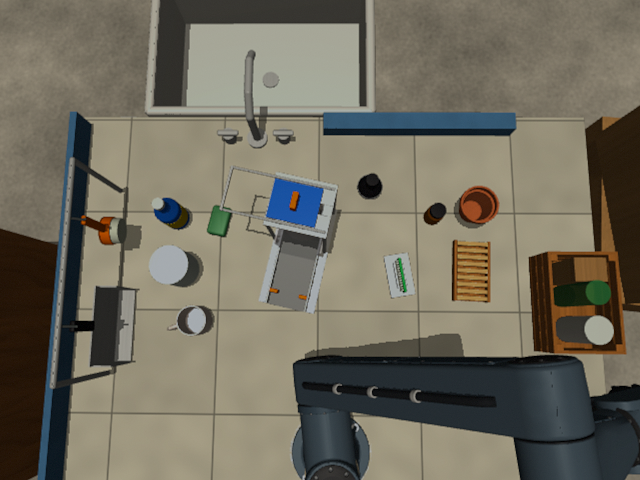

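View pics/a_wrist.png

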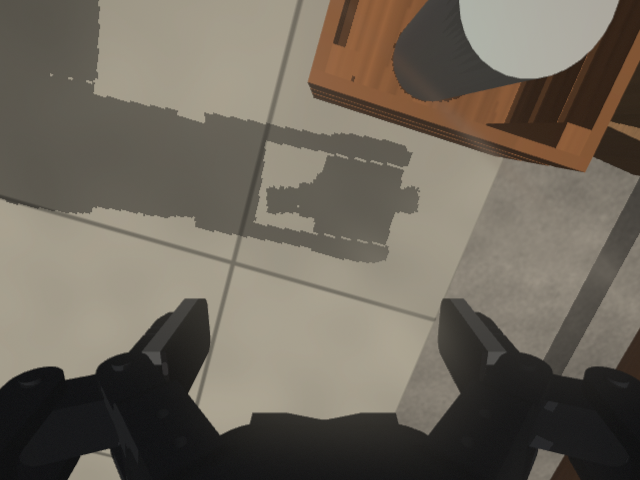

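The scene view shows the chute at (355,240) with its blue cover and orange tab at (362,188). The scrubber stand is at (237,317), the rack at (180,385), and the bystanders are all clear of these. In the top view the tab is at (294,200), the stand at (399,275) and the rack at (472,270). Next I'll measure.

```bash
cat > h.py <<'E'
import numpy as np,cv2
from scipy.spatial.transform import Rotation as Ro
from workcell import bot
def cam(n):
    c=bot.camera_info(n); return np.array(c['intrinsics']),np.array(c['position']),Ro.from_euler('xyz',c['orientation'],degrees=True).as_matrix()
def ray(c,uv):
    K,p,R=c; d=R@np.linalg.inv(K)@np.array([uv[0],uv[1],1.]); return p,d/np.linalg.norm(d)
def onz(c,uv,z):
    p,d=ray(c,uv); return p+d*(z-p[2])/d[2]
def tri(rays):
    A=sum(np.eye(3)-np.outer(d,d) for p,d in rays); b=sum((np.eye(3)-np.outer(d,d))@p for p,d in rays)
    x=np.linalg.solve(A,b); return x,[np.linalg.norm((np.eye(3)-np.outer(d,d))@(x-p)) for p,d in rays]
def proj(c,X):
    K,p,R=c; v=K@(R.T@(np.asarray(X)-p)); return v[:2]/v[2]
def hsv(im): return cv2.cvtColor(im,cv2.COLOR_RGB2HSV)
def mask(im,lo,hi): return cv2.inRange(hsv(im),np.array(lo),np.array(hi))
def blobs(m,mina=10):
    n,l,s,c=cv2.connectedComponentsWithStats(m)
    return [(c[i].round(1),s[i].tolist(),cv2.minAreaRect(np.argwhere(l==i)[:,::-1].astype(np.float32))) for i in range(1,n) if s[i][4]>=mina]
E
python3 - <<'E'
from h import *
for n in ("scene","top"):
    im=cv2.imread(f"pics/a_{n}.png")[:,:,::-1].copy()
    print(n)
    for nm,lo,hi in (("blue",(105,180,60),(125,255,255)),("orange",(5,200,100),(14,255,255)),("green",(50,120,60),(80,255,255)),("wood",(12,100,60),(22,220,255))):
        for b in blobs(mask(im,lo,hi),20): print(nm,b)
    b=(260,160,100,100) if n=="scene" else (200,150,160,180)
def crop(n,x,y,w,h,s,o):
    im=cv2.imread(f"pics/a_{n}.png")[y:y+h,x:x+w]; cv2.imwrite(o,cv2.resize(im,None,fx=s,fy=s,interpolation=cv2.INTER_CUBIC))
crop("top",200,150,160,170,4,"pics/b1.png"); crop("top",360,230,150,80,5,"pics/b2.png"); crop("scene",130,280,150,150,4,"pics/b3.png")
crop("scene",260,130,180,190,4,"pics/b4.png")
crop("scene",205,290,70,55,10,"pics/b5.png")
E
```

```text
scene
blue (array([432. , 166.9]), [421, 154, 20, 27, 273], ((431.3352966308594, 167.25881958007812), (26.031658172607422, 17.896764755249023), 77.47119140625))
blue (array([421.2, 171.3]), [418, 168, 7, 7, 20], ((420.75006103515625, 170.75003051757812), (7.77817440032959, 2.8284268379211426), 45.0))
blue (array([360. , 195.6]), [327, 170, 67, 50, 1447], ((360.1896057128906, 193.77581787109375), (38.266441345214844, 54.95329284667969), 55.491477966308594))
blue (array([421.1, 199.9]), [414, 197, 16, 6, 48], ((421.27996826171875, 200.03997802734375), (14.9906644821167, 4.242640972137451), 8.130102157592773))
orange (array([432.4, 120.6]), [428, 118, 8, 5, 27], ((431.5, 120.0), (4.0, 7.0), 90.0))
orange (array([444.7, 126.8]), [440, 121, 9, 13, 66], ((444.91009521484375, 127.05618286132812), (12.295975685119629, 6.1479878425598145), 57.9946174621582))
orange (array([361.9, 184.4]), [355, 179, 15, 12, 75], ((361.95123291015625, 184.56100463867188), (16.554418563842773, 4.685213088989258), 38.65980529785156))
green (array([390. , 212.6]), [387, 209, 6, 8, 25], ((390.75006103515625, 212.2
[... 4122 characters left out ...]
1484))
wood (array([538.3, 305.5]), [537, 299, 3, 15, 20], ((538.3692626953125, 305.953857421875), (14.139959335327148, 1.2403473854064941), 82.87498474121094))
wood (array([611.1, 309.1]), [610, 298, 3, 24, 36], ((611.2069702148438, 309.4827880859375), (23.08664321899414, 1.4948186874389648), 85.2363510131836))
wood (array([635. , 303.8]), [630, 303, 10, 3, 25], ((634.5, 304.0), (2.0, 9.0), 90.0))
wood (array([539.9, 332.7]), [538, 315, 5, 37, 53], ((539.830810546875, 333.046142578125), (36.12109375, 1.857656478881836), 86.05481719970703))
wood (array([546.4, 334.8]), [545, 329, 3, 14, 20], ((546.59619140625, 335.48077392578125), (12.943665504455566, 1.7650452852249146), 78.69007110595703))
```

View pics/b1.png

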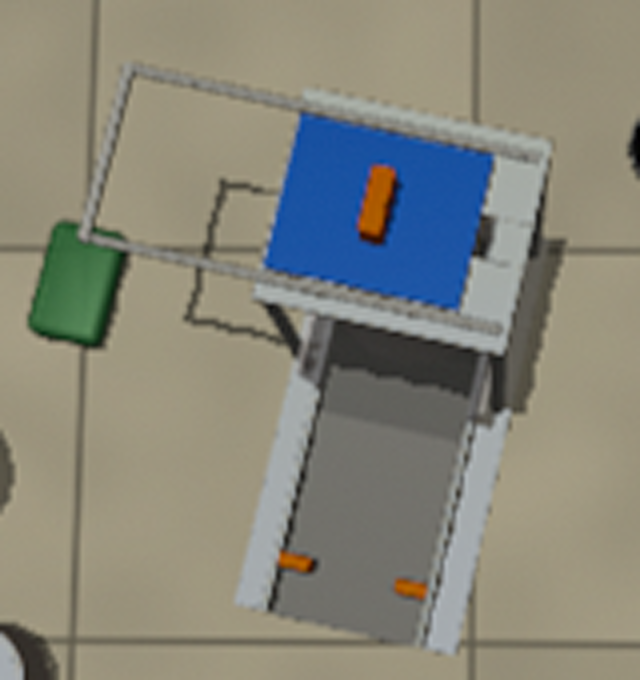

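View pics/b2.png

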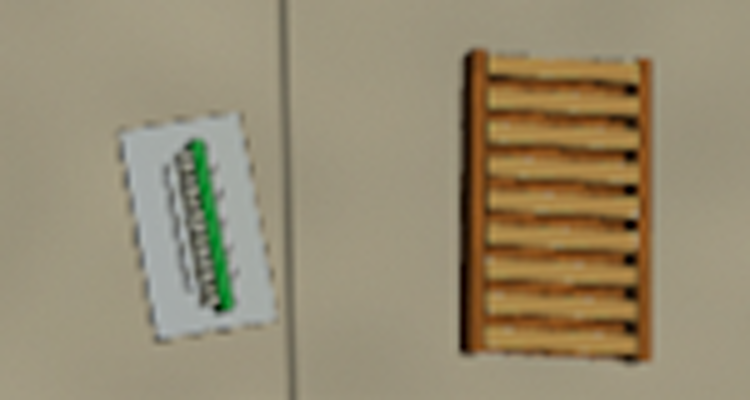

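View pics/b4.png

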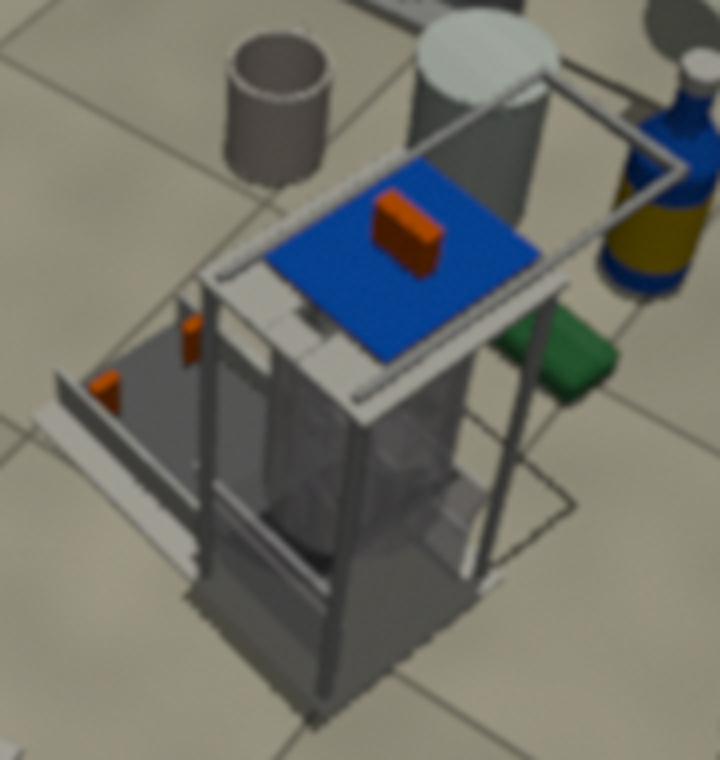

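View pics/b5.png

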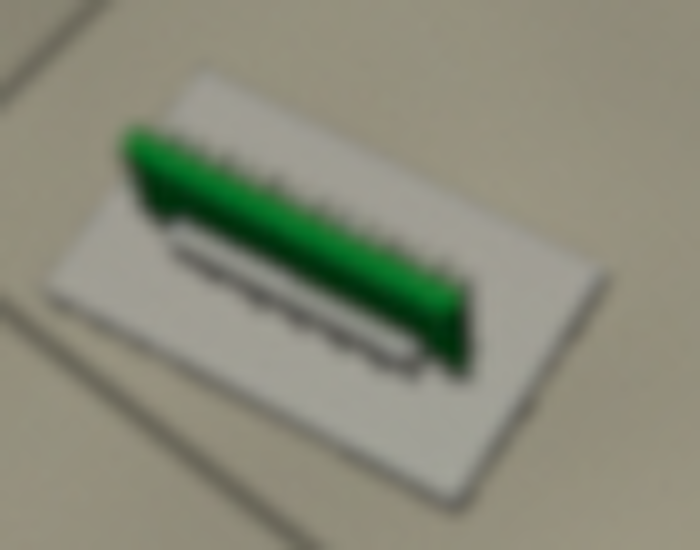

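The crops show the scrubber's green strip with its bristles on the image-left side, which is world +y. The cover's rails run image-left, so chute +y is roughly world +y, and the tray points at the robot. The lugs are at top-view pixels (274,290) and (302,297).

```bash
python3 - <<'E'
from h import *
S,T=cam("scene"),cam("top")
# manual/mask corner points
def t(u,v,nm): 
    x,r=tri([ray(S,u),ray(T,v)]); print(nm,x.round(1),np.round(r,1)); return x
# tab top: scene crop b4 (s4, off 260,130); top crop b1 (s4, off 200,150)
b4=lambda x,y:(260+(x-1.5)/4,130+(y-1.5)/4); b1=lambda x,y:(200+(x-1.5)/4,150+(y-1.5)/4)
b5=lambda x,y:(205+(x-4.5)/10,290+(y-4.5)/10); b2=lambda x,y:(360+(x-2)/5,230+(y-2)/5)
t(b4(409,213),b1(383,172),"tab top")
t((361.9,184.4),(294.4,200.5),"tab")
# blue cover corners: scene left(266,258) top(420,158) right(541,256) bottom(387,361); top img: corners
A=t(b4(420,158),b1(268,270),"cov c(-x,+y)")
B=t(b4(541,256),b1(302,115),"cov c(+x,+y)")
C=t(b4(387,361),b1(493,156),"cov c(+x,-y)")
D=t(b4(266,258),b1(462,308),"cov c(-x,-y)")
print("centre",(A+B+C+D)/4, "yaw x", np.degrees(np.arctan2(*(B-A+C-D)[1::-1])), "yaw y",np.degrees(np.arctan2(*(A-D+B-C)[1::-1]))-90)
for nm,px in zip("ABCD",((268,270),(302,115),(493,156),(462,308))): print(nm,onz(T,b1(*px),308).round(1))
t(b4(543,76),b1(88,236),"rail end -x,+y"); t(b4(685,170),b1(130,68),"rail end +x+y")
# lugs tops
t(b4(194,320),b1(297,563),"lug+y");t(b4(105,380),b1(411,587),"lug-y")
# scrubber top edge ends
P=t(b5(135,135),b2(197,145),"scr far end");Q=t(b5(465,290),b2(227,306),"scr near end")
# stand plate corners at z=8
for nm,px in (("st",(122,130)),("st",(240,113)),("st",(277,318)),("st",(160,340))): print(nm,onz(T,b2(*px),8).round(1))
for nm,px in (("st",(205,70)),("st",(605,275)),("st",(455,505)),("st",(50,285))): print(nm,onz(S,b5(*px),8).round(1))
for px in ((470,50),(652,58),(650,358),(464,352)): print("rackT",onz(T,b2(*px),30).round(1))
E
python3 - <<'E'
import cv2
im=cv2.imread("pics/b3.png");
E
```

```text
tab top [624.3  82.6 350.3] [4.4 4.4]
tab [615.1  89.4 332.5] [1.5 1.5]
cov c(-x,+y) [582.3 155.  304.8] [2.1 2.1]
cov c(+x,+y) [673.5 136.1 303.1] [0.1 0.1]
cov c(+x,-y) [648.9  24.4 305.5] [0.4 0.4]
cov c(-x,-y) [559.5  42.2 306.2] [1.2 1.2]
centre [616.06041701  89.41319675 304.91479214] yaw x -11.511362657390416 yaw y -11.927719778172758
A [580.  153.3 308. ]
B [672.1 135.5 308. ]
C [647.9  24.1 308. ]
D [558.3  41.4 308. ]
rail end -x,+y [601.6 259.8 300.9] [0.6 0.6]
rail end +x+y [703.1 238.9 303.3] [1.7 1.7]
lug+y [427.1 157.7  49.4] [0.6 0.6]
lug-y [411.1  79.2  48.4] [0.3 0.3]
scr far end [ 489.2 -201.6  123.6] [31.8 31.8]
scr near end [ 460.  -186.9  -37.2] [38.3 38.3]
st [ 529.4 -149.8    8. ]
st [ 539.5 -216.8    8. ]
st [ 423.9 -235.     8. ]
st [ 411.1 -169.4    8. ]
st [ 414.  -169.3    8. ]
st [ 530.9 -151.1    8. ]
st [ 541.6 -218.     8. ]
st [ 425.2 -235.4    8. ]
rackT [ 573.  -342.6   30. ]
rackT [ 569.  -443.9   30. ]
rackT [ 402.3 -435.    30. ]
rackT [ 404.8 -333.4   30. ]
```

View pics/b3.png

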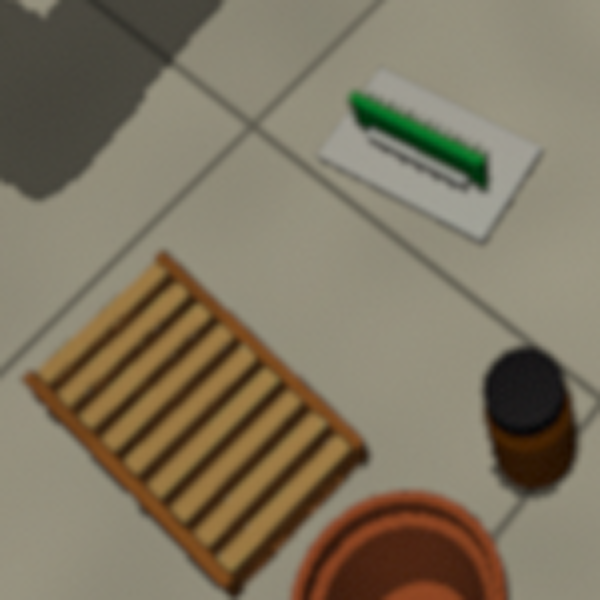

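```bash
cat >> h.py <<'E'
def pose():
    o=bot.get_obs(); return np.array(o['position']),Ro.from_euler('xyz',o['eef_rot'],degrees=True),o
def down(yaw): return Ro.from_euler('xyz',[-90,0,yaw],degrees=True)
def rows(tgt,yaw,step=45,turn=0.14,way=None,clos=None):
    """rows (tool axes) to go straight to target; way: +1/-1 forces turn sense of yaw, else shortest"""
    p,R,o=pose(); rv=(R.inv()*down(yaw)).as_rotvec()
    if way is not None and np.sign(-rv[1])!=way: rv=rv*(1-2*np.pi/np.linalg.norm(rv))
    d=np.array(tgt)-p; n=int(np.ceil(max(np.linalg.norm(d)/step,np.linalg.norm(rv)/turn,1)))
    print("n",n,"dist",np.linalg.norm(d).round(1),"rv",rv.round(3))
    for i in range(n):
        s=(R*Ro.from_rotvec(rv*i/n)).inv().apply(d/n); print(i,s.round(1).tolist(),(rv/n).round(3).tolist())
E
python3 - <<'E'
from h import *
S,T=cam("scene"),cam("top")
def t(u,v,nm): 
    x,r=tri([ray(S,u),ray(T,v)]); print(nm,x.round(1),np.round(r,1)); return x
b4=lambda x,y:(260+(x-1.5)/4,130+(y-1.5)/4); b1=lambda x,y:(200+(x-1.5)/4,150+(y-1.5)/4)
b5=lambda x,y:(205+(x-4.5)/10,290+(y-4.5)/10); b2=lambda x,y:(360+(x-2)/5,230+(y-2)/5)
b3=lambda x,y:(130+(x-1.5)/4,280+(y-1.5)/4)
P=t(b5(135,135),b2(227,306),"scr near end");Q=t(b5(460,290),b2(197,145),"scr far end")
print((P+Q)/2,np.degrees(np.arctan2(*(Q-P)[1::-1])))
r=[t(b3(163,252),b2(464,352),"rk"),t(b3(366,452),b2(470,50),"rk"),t(b3(233,590),b2(652,58),"rk"),t(b3(28,377),b2(650,358),"rk")]
print(sum(r)/4, np.degrees(np.arctan2(*(r[1]-r[0]+r[2]-r[3])[1::-1])))
f=[onz(T,b1(*p),300) for p in((307,90),(552,145),(500,352),(255,292))]
print(np.round(f,1),sum(f)/4)
t(b4(205,275),b1(500,352),"frame -x-y");t(b4(362,415),b1(552,145),"frame +x-y");t(b4(566,283),b1(307,90),"frame +x+y")
rows([615,89.4,425],-11.8)
E
```

```text
scr near end [ 428.5 -202.4   39.6] [0.1 0.1]
scr far end [ 517.9 -186.6   40.8] [1. 1.]
[ 473.20874906 -194.48973246   40.1887162 ] 10.029410593143448
rk [ 404.3 -337.    20.1] [1.5 1.5]
rk [ 575.1 -347.9   12.2] [1.1 1.1]
rk [ 571.2 -444.4   22.8] [2. 2.]
rk [ 402.8 -434.8   28.2] [0.9 0.9]
[ 488.34836993 -391.05136353   20.81181782] -3.4604002705510766
[[689.5 133.7 300. ]
 [656.7 -10.3 300. ]
 [534.2  19.5 300. ]
 [568.6 161.4 300. ]] [612.23493291  76.07444993 300.        ]
frame -x-y [535.8  20.4 295.8] [1.3 1.3]
frame +x-y [656.6  -9.8 302.4] [0.7 0.7]
frame +x+y [691.1 134.3 295.2] [0.3 0.3]
n 19 dist 831.8 rv [ 0.000e+00 -2.639e+00 -2.000e-03]
0 [-32.3, -9.6, -27.9] [0.0, -0.139, -0.0]
1 [-35.9, -9.6, -23.2] [0.0, -0.139, -0.0]
2 [-38.7, -9.6, -18.0] [0.0, -0.139, -0.0]
3 [-40.9, -9.6, -12.4] [0.0, -0.139, -0.0]
4 [-42.2, -9.6, -6.7] [0.0, -0.139, -0.0]
5 [-42.7, -9.6, -0.8] [0.0, -0.139, -0.0]
6 [-42.4, -9.6, 5.2] [0.0, -0.139, -0.0]
7 [-41.3, -9.6, 11.0] [0.0, -0.139, -0.0]
8 [-39.4, -9.6, 16.6] [0.0, -0.139, -0.0]
9 [-36.7, -9.6, 21.9] [0.0, -0.139, -0.0]
10 [-33.3, -9.6, 26.7] [0.0, -0.139, -0.0]
11 [-29.3, -9.7, 31.1] [0.0, -0.139, -0.0]
12 [-24.7, -9.7, 34.8] [0.0, -0.139, -0.0]
13 [-19.6, -9.7, 37.9] [0.0, -0.139, -0.0]
14 [-14.2, -9.7, 40.3] [0.0, -0.139, -0.0]
15 [-8.5, -9.7, 41.8] [0.0, -0.139, -0.0]
16 [-2.6, -9.7, 42.6] [0.0, -0.139, -0.0]
17 [3.3, -9.7, 42.6] [0.0, -0.139, -0.0]
18 [9.2, -9.7, 41.7] [0.0, -0.139, -0.0]
```

>>> {"method": "apply_moves", "body": {"series": [[[-32,-10,-28],[0,-0.139,0],0],[[-36,-10,-23],[0,-0.139,0],0],[[-39,-10,-18],[0,-0.139,0],0],[[-41,-10,-12],[0,-0.139,0],0],[[-42,-10,-7],[0,-0.139,0],0]]}}

```text
time_s: 0.65
position: [297.2, -415.3, 292.4]
eef_rot: [-90.0, 0.0, -122.9]
ft_force: [0.9, 0.2, -0.6]
width: 85.5
```

>>> {"method": "apply_moves", "body": {"series": [[[-43,-10,-1],[0,-0.139,0],0],[[-42,-10,5],[0,-0.139,0],0],[[-41,-10,11],[0,-0.139,0],0],[[-39,-10,17],[0,-0.139,0],0],[[-37,-10,22],[0,-0.139,0],0]]}}

```text
time_s: 1.15
position: [410.8, -234.8, 342.6]
eef_rot: [-90.0, 0.0, -83.0]
ft_force: [0.7, -0.0, 0.5]
width: 85.3
```

>>> {"method": "apply_moves", "body": {"series": [[[-33,-10,27],[0,-0.139,0],0],[[-29,-10,31],[0,-0.139,0],0],[[-25,-10,35],[0,-0.139,0],0],[[-20,-10,38],[0,-0.139,0],0],[[-14,-10,40],[0,-0.139,0],0]]}}

```text
time_s: 1.65
position: [524.2, -53.9, 392.6]
eef_rot: [-90.0, 0.0, -43.2]
ft_force: [0.6, -0.7, -0.4]
width: 85.3
```

>>> {"method": "apply_moves", "body": {"series": [[[-8,-10,42],[0,-0.139,0],0],[[-3,-9,43],[0,-0.139,0],0],[[3,-9,43],[0,-0.139,0],0],[[9,-9,41],[0,-0.137,0],0],[[0,0,0],[0,0,0],0]]}}

```text
time_s: 2.15
position: [616.5, 93.6, 429.6]
eef_rot: [-89.9, -0.1, -11.4]
ft_force: [-0.4, -0.4, -1.0]
width: 85.3
```

Run:
```python
from h import *
print(pose()[2]['position'],pose()[2]['eef_rot']);c=cam("wrist"); print(c)
im=bot.capture("wrist");cv2.imwrite("pics/c1.png",im[:,:,::-1])
for b in blobs(mask(im,(5,200,100),(14,255,255)),50)+blobs(mask(im,(105,180,60),(125,255,255)),200): print(b)
```

```text
[616.4762475   93.56956072 429.59932472] [-89.85632165  -0.13402002 -11.38046415]
(array([[387.24687453,   0.        , 323.6820592 ],
       [  0.        , 387.24687453, 235.79660557],
       [  0.        ,   0.        ,   1.        ]]), array([547.00130045, 106.03965902, 562.43444103]), array([[ 0.1977741 ,  0.94152253,  0.27280163],
       [ 0.9802421 , -0.19089377, -0.05181684],
       [ 0.00328941,  0.27765967, -0.96067387]]))
(array([625.5, 144.2]), [606, 114, 34, 60, 1573], ((622.5, 143.5), (59.0, 33.0), 90.0))
```

View pics/c1.png

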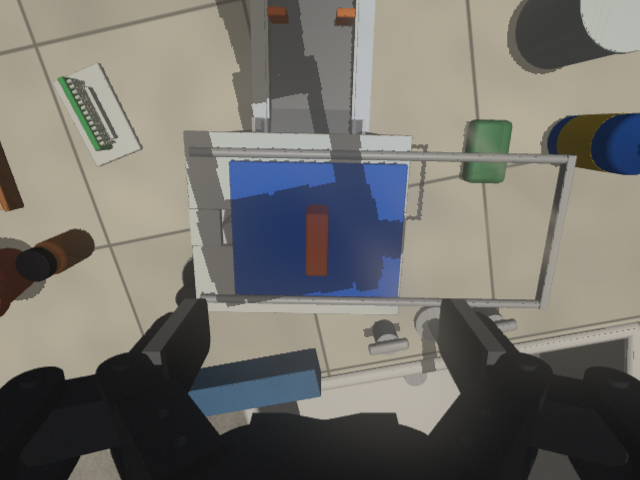

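Run:
```python
from h import *
im=cv2.imread("pics/c1.png")[:,:,::-1].copy()
bl=blobs(mask(im,(0,110,40),(14,255,255))[:, :],200)
for b in bl: print(b[0],b[1])
c=cam("wrist")
for nm,p in (("tabtop",(317,244)),("tabL",(306,245)),("tabR",(328,245)),("tab+x",(317,275)),("tab-x",(317,213))): print(nm,onz(c,p,338).round(1))
P=[onz(c,p,308) for p in((231,161),(408,163),(398,298),(234,296))]; print(np.round(P,1),sum(P)/4)
F=[onz(c,p,300) for p in((185,132),(411,136),(204,311))]; print(np.round(F,1)); print((F[1]+F[2])/2)
d=F[1]-F[0]; print("yaw",np.degrees(np.arctan2(d[1],d[0]))-90)
print("slot end",onz(c,(222,209),300),onz(c,(222,243),300))
rows([615,89.4,324],-11.8,step=40)
```

```text
[277.3  14.2] [267, 6, 21, 17, 296]
[  7.8 188.7] [0, 154, 23, 57, 724]
[316.  245.1] [306, 214, 22, 61, 1251]
[ 60.3 250.4] [35, 232, 42, 42, 780]
[  9.8 278.7] [0, 248, 33, 68, 1170]
tabtop [613.1  86.6 338. ]
tabL [612.3  79.9 338. ]
tabR [615.   92.9 338. ]
tab+x [632.7  82.4 338. ]
tab-x [594.3  90.5 338. ]
[[555.9  41.3 308. ]
 [580.3 153.2 308. ]
 [673.3 132.6 308. ]
 [648.1  18.1 308. ]] [614.39689114  86.30508213 308.        ]
[[532.1  14.9 300. ]
 [564.4 159.1 300. ]
 [658.6  -9.7 300. ]]
[611.49552792  74.74351583 300.        ]
yaw -12.62139785877099
slot end [586.50768932  24.58600762 300.        ] [610.16737013  17.90264324 300.        ]
n 3 dist 104.9 rv [ 0.     0.003 -0.   ]
0 [0.1, 35.0, -0.6] [0.0, 0.001, -0.0]
1 [0.1, 35.0, -0.6] [0.0, 0.001, -0.0]
2 [0.1, 35.0, -0.6] [0.0, 0.001, -0.0]
```

>>> {"method": "apply_moves", "body": {"series": [[[0,35,-2],[0,0.003,0],0],[[0,35,-2],[0,0,0],0],[[0,35,-1],[0,0,0],0],[[0,0,0],[0,0,0],120]]}}

```text
time_s: 2.6
position: [609.0, 83.0, 318.5]
eef_rot: [-90.2, 0.8, -12.1]
ft_force: [-0.5, -0.6, -0.3]
width: 73.1
```

>>> {"method": "apply_moves", "body": {"series": [[[0,0,0],[0,0,0],255],[[0,0,0],[0,0,0],255],[[0,0,0],[0,0,0],255]]}}

```text
time_s: 2.9
position: [614.5, 84.0, 326.8]
eef_rot: [-90.0, -0.3, -12.0]
ft_force: [0.3, -0.1, 0.7]
width: 28.1
```

>>> {"method": "apply_moves", "body": {"series": [[[0,0,0],[0,0,0],255],[[0,0,0],[0,0,0],255],[[0,0,0],[0,0,0],255]]}}

```text
time_s: 3.2
position: [614.3, 84.5, 326.5]
eef_rot: [-89.9, -0.2, -12.0]
ft_force: [-0.2, 0.9, 5.9]
width: 12.7
```

>>> {"method": "apply_moves", "body": {"series": [[[0,0,12],[0,0,0],255],[[0,0,22],[0,0,0],255],[[0,0,26],[0,0,0],255],[[0,0,22],[0,0,0],255],[[0,0,12],[0,0,0],255]]}}

```text
time_s: 3.7
position: [634.9, 177.3, 326.6]
eef_rot: [-90.0, -0.4, -11.9]
ft_force: [3.1, -2.1, 6.9]
width: 12.7
```

>>> {"method": "apply_moves", "body": {"series": [[[0,0,4],[0,0,0],255],[[0,0,3],[0,0,0],255],[[0,0,0],[0,0,0],255]]}}

```text
time_s: 4.0
position: [636.2, 183.5, 326.6]
eef_rot: [-89.9, -0.4, -12.0]
ft_force: [2.6, 0.7, 5.7]
width: 12.7
```

>>> {"method": "apply_moves", "body": {"series": [[[0,0,3],[0,0,0],255],[[0,0,2],[0,0,0],255],[[0,0,0],[0,0,0],255]]}}

```text
time_s: 4.3
position: [637.2, 187.8, 326.5]
eef_rot: [-89.9, -0.3, -12.0]
ft_force: [1.9, -0.6, 5.1]
width: 13.1
```

>>> {"method": "apply_moves", "body": {"series": [[[0,0,3],[0,0,0],255],[[0,0,2],[0,0,0],255],[[0,0,0],[0,0,0],255]]}}

```text
time_s: 4.6
position: [638.0, 191.3, 326.6]
eef_rot: [-90.1, -0.3, -12.0]
ft_force: [2.0, -4.3, 5.6]
width: 12.8
```

>>> {"method": "apply_moves", "body": {"series": [[[0,0,2],[0,0,0],255],[[0,0,2],[0,0,0],255],[[0,0,0],[0,0,0],255]]}}

```text
time_s: 4.9
position: [638.0, 191.5, 326.6]
eef_rot: [-90.5, -0.3, -12.1]
ft_force: [-1.3, -12.4, 8.0]
width: 13.2
```

>>> {"method": "apply_moves", "body": {"series": [[[0,0,-3],[0,0,0],255],[[0,0,0],[0,0,0],0],[[0,0,0],[0,0,0],0],[[0,0,0],[0,0,0],0],[[0,-15,0],[0,0,0],0]]}}

```text
time_s: 5.4
position: [634.8, 194.2, 336.3]
eef_rot: [-90.1, 0.4, -11.9]
ft_force: [1.0, -0.3, -0.6]
width: 70.3
```

Run:
```python
from h import *
rows([638,191,420],-12,step=40)
```

```text
n 3 dist 83.8 rv [ 0.002  0.001 -0.007]
0 [1.1, -27.9, -0.9] [0.001, 0.0, -0.002]
1 [1.1, -27.9, -0.9] [0.001, 0.0, -0.002]
2 [1.2, -27.9, -0.8] [0.001, 0.0, -0.002]
```

>>> {"method": "apply_moves", "body": {"series": [[[0,-28,0],[0,0,0],0],[[0,-36,0],[0,0,0],0],[[0,-25,-25],[0,0,0],0],[[0,-5,-45],[0,0,0],0],[[0,0,-25],[0,0,0],0]]}}

```text
time_s: 5.9
position: [616.7, 99.6, 434.9]
eef_rot: [-90.0, -0.2, -11.9]
ft_force: [0.7, 1.0, 0.4]
width: 85.2
```

>>> {"method": "apply_moves", "body": {"series": [[[0,0,0],[0,0,0],0],[[0,0,0],[0,0,0],0]]}}

```text
time_s: 6.1
position: [616.7, 101.2, 432.9]
eef_rot: [-90.0, 0.1, -12.0]
ft_force: [1.0, 0.5, -0.0]
width: 85.7
```

Run:
```python
from h import *
print(pose()[2]['position'],pose()[2]['eef_rot'],pose()[2]['qvel'])
im=bot.capture("wrist");cv2.imwrite("pics/c2.png",im[:,:,::-1])
import pickle; pickle.dump(cam("wrist"),open("c2.pkl","wb"))
```

```text
[616.68499822 101.19825417 432.92331471] [-8.99580019e+01  5.99922875e-02 -1.19851489e+01] [ 1.35054723  0.51112388 -0.45736616  0.06123674 -0.06353329  0.03591473]
```

View pics/c2.png

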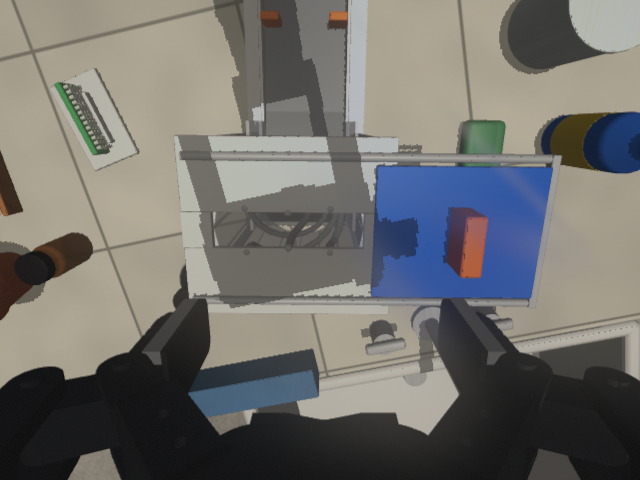

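Run:
```python
from h import *
im=cv2.imread("pics/c2.png")[190:270,180:400]; cv2.imwrite("pics/c2z.png",cv2.resize(im,None,fx=3.6,fy=3.6,interpolation=cv2.INTER_CUBIC))
```

```text
(no output)
```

View pics/c2z.png

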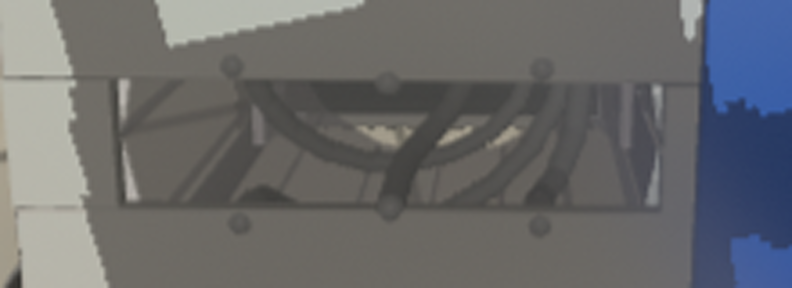

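Run:
```python
from h import *
import pickle; c=pickle.load(open("c2.pkl","rb"))
z=lambda x,y:(180+(x-1.3)/3.6,190+(y-1.3)/3.6)
P=[onz(c,z(*p),300) for p in((110,80),(664,82),(664,210),(116,208))]
print(np.round(P,1),sum(P)/4,[np.linalg.norm(P[i]-P[(i+1)%4]).round(1) for i in range(4)])
d=P[1]-P[0]+P[2]-P[3]; print(np.degrees(np.arctan2(d[1],d[0]))-90)
# studs symmetric about centre
s=[onz(c,z(*p),302) for p in((233,67),(387,83),(542,69),(239,223),(389,207),(539,226))]; print(np.mean(s,0))
# lugs
print(onz(c,(270,16),50),onz(c,(338,16),50))
# scrubber quick wrist look
im=cv2.imread("pics/c2.png")[:,:,::-1].copy()
for b in blobs(mask(im,(50,120,40),(80,255,255)),50): print(b)
print("scr ends z42",onz(c,(60,84),42),onz(c,(95,153),42))
rows([473,-194.5,150],10,step=42)
```

```text
[[588.6  25.5 300. ]
 [611.4 131.  300. ]
 [637.2 126.3 300. ]
 [614.   19.2 300. ]] [612.81945844  75.49219699 300.        ] [np.float64(108.0), np.float64(26.2), np.float64(109.6), np.float64(26.2)]
-12.192210434125244
[612.5293103   75.65467864 302.        ]
[412.24243218  79.14135805  50.        ] [429.00534002 158.45433646  50.        ]
(array([ 72.8, 114.1]), [56, 84, 37, 66, 174], ((74.02547454833984, 116.21337890625), (73.82304382324219, 2.7134952545166016), 61.38954162597656))
scr ends z42 [ 429.91387419 -199.90322312   42.        ] [ 519.8458546  -187.90168361   42.        ]
n 11 dist 434.1 rv [-0.001 -0.383 -0.001]
0 [-7.2, 25.7, -29.1] [-0.0, -0.035, -0.0]
1 [-8.2, 25.7, -28.8] [-0.0, -0.035, -0.0]
2 [-9.2, 25.7, -28.5] [-0.0, -0.035, -0.0]
3 [-10.2, 25.7, -28.2] [-0.0, -0.035, -0.0]
4 [-11.2, 25.7, -27.8] [-0.0, -0.035, -0.0]
5 [-12.1, 25.7, -27.4] [-0.0, -0.035, -0.0]
6 [-13.1, 25.7, -26.9] [-0.0, -0.035, -0.0]
7 [-14.0, 25.7, -26.5] [-0.0, -0.035, -0.0]
8 [-14.9, 25.7, -26.0] [-0.0, -0.035, -0.0]
9 [-15.8, 25.7, -25.4] [-0.0, -0.035, -0.0]
10 [-16.7, 25.7, -24.9] [-0.0, -0.035, -0.0]
```

>>> {"method": "apply_moves", "body": {"series": [[[-7,6,-29],[0,-0.035,0],0],[[-8,8,-29],[0,-0.035,0],0],[[-9,12,-28],[0,-0.035,0],0],[[-10,20,-28],[0,-0.035,0],0],[[-11,25,-28],[0,-0.035,0],0]]}}

```text
time_s: 6.65
position: [553.0, -33.1, 362.2]
eef_rot: [-90.0, -0.1, -1.7]
ft_force: [-0.3, -0.5, 0.1]
width: 85.2
```

>>> {"method": "apply_moves", "body": {"series": [[[-12,35,-27],[0,-0.035,0],0],[[-13,38,-27],[0,-0.035,0],0],[[-14,38,-27],[0,-0.035,0],0],[[-15,38,-26],[0,-0.035,0],0],[[-16,38,-25],[0,-0.035,0],0]]}}

```text
time_s: 7.15
position: [487.7, -168.1, 173.8]
eef_rot: [-90.0, -0.1, 8.3]
ft_force: [0.2, -1.0, -1.2]
width: 85.4
```

>>> {"method": "apply_moves", "body": {"series": [[[-16,15,-25],[0,-0.033,0],0],[[0,5,0],[0,0,0],0],[[0,0,0],[0,0,0],0],[[0,0,0],[0,0,0],0]]}}

```text
time_s: 7.55
position: [476.1, -194.3, 155.7]
eef_rot: [-90.0, -0.1, 10.1]
ft_force: [0.2, 0.9, 0.4]
width: 85.2
```

Run:
```python
from h import *
print(pose()[2]['position'],pose()[2]['eef_rot'],pose()[2]['q'])
import pickle; pickle.dump(cam("wrist"),open("c3.pkl","wb"))
im=bot.capture("wrist");cv2.imwrite("pics/c3.png",im[:,:,::-1])
```

```text
[ 476.08591113 -194.26178747  155.69298189] [-9.00131448e+01 -5.17559881e-02  1.00579454e+01] [-3.46794908e+01  2.91358798e+01  1.02734884e+02  3.64078017e-02
  4.80832251e+01 -1.34761742e+02]
```

View pics/c3.png

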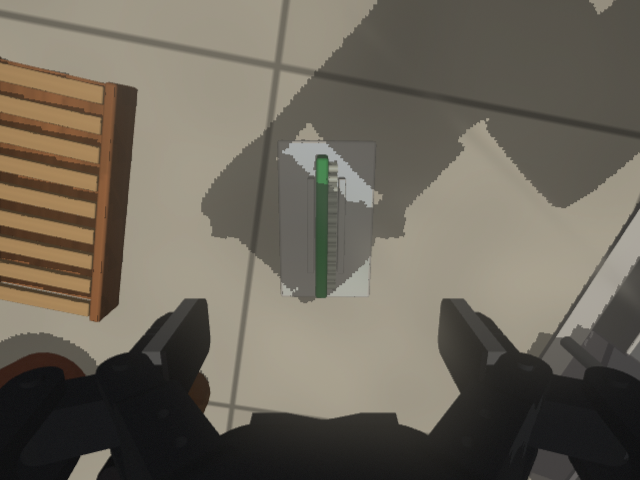

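Run:
```python
from h import *
import pickle; c=pickle.load(open("c3.pkl","rb")); c2=pickle.load(open("c2.pkl","rb"))
print(c[1])
im=cv2.imread("pics/c3.png")[130:310,260:400]; cv2.imwrite("pics/c3z.png",cv2.resize(im,None,fx=3.3,fy=3.3,interpolation=cv2.INTER_CUBIC))
for p in ((317,157),(329,157),(317,297),(327,297),(338,165)): print(p,onz(c,p,42).round(1))
for p in((279,142),(376,142),(370,296),(281,296)): print("st",onz(c,p,8).round(1))
```

```text
[ 406.56710846 -207.46447943  288.64446897]
(317, 157) [ 426.6 -208.1   42. ]
(329, 157) [ 425.3 -200.7   42. ]
(317, 297) [ 520.8 -191.9   42. ]
(327, 297) [ 519.6 -185.1   42. ]
(338, 165) [ 429.2 -194.2   42. ]
st [ 423.8 -236.3    8. ]
st [ 411.9 -169.     8. ]
st [ 528.4 -148.7    8. ]
st [ 540.7 -217.9    8. ]
```

View pics/c3z.png

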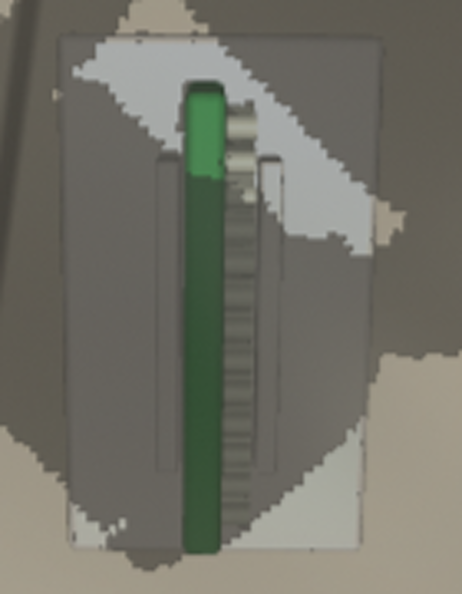

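Wrist view: green back at u 316–328 and bristles on the right (+y), so the orientation is confirmed. The stand's cheeks sit beside it. Descending now.

>>> {"method": "apply_moves", "body": {"series": [[[-2,20,1],[0,0,0],0],[[-1,30,1],[0,0,0],0],[[0,28,0],[0,0.003,0],0],[[0,18,0],[0,0,0],0],[[0,10,0],[0,0,0],0]]}}

```text
time_s: 8.1
position: [472.3, -192.8, 48.8]
eef_rot: [-90.0, -0.0, 9.9]
ft_force: [0.5, -0.4, 0.6]
width: 85.5
```

>>> {"method": "apply_moves", "body": {"series": [[[0,6,0],[0,0,0],60],[[0,4,0],[0,0,0],100],[[0,1,0],[0,0,0],120]]}}

```text
time_s: 8.4
position: [472.3, -193.9, 38.7]
eef_rot: [-90.1, -0.1, 9.8]
ft_force: [-0.3, -0.4, 0.4]
width: 45.7
```

>>> {"method": "apply_moves", "body": {"series": [[[0,0,0],[0,0,0],180],[[0,0,0],[0,0,0],255],[[0,0,0],[0,0,0],255],[[0,0,0],[0,0,0],255]]}}

```text
time_s: 8.8
position: [472.0, -194.1, 39.0]
eef_rot: [-90.0, -0.1, 9.8]
ft_force: [-0.7, 0.3, 6.4]
width: 12.1
```

>>> {"method": "apply_moves", "body": {"series": [[[0,0,0],[0,0,0],255],[[0,0,0],[0,0,0],255]]}}

```text
time_s: 9.0
position: [472.0, -194.0, 39.0]
eef_rot: [-90.1, -0.1, 9.8]
ft_force: [-0.6, 0.4, 5.7]
width: 12.0
```

>>> {"method": "apply_moves", "body": {"series": [[[0,-10,0],[0,0,0],255],[[0,-25,0],[0,0,0],255],[[0,-35,0],[0,0,0],255],[[0,-40,0],[0,0,0],255],[[0,-40,0],[0,0,0],255]]}}

```text
time_s: 9.5
position: [471.1, -193.5, 189.9]
eef_rot: [-90.0, 0.0, 9.8]
ft_force: [0.5, -0.9, -0.5]
width: 12.0
```

Run:
```python
from h import *
im=bot.capture("wrist");cv2.imwrite("pics/c4.png",im[:,:,::-1])
rows([605,20,420],-102.1,step=40,turn=.13)
```

```text
n 16 dist 337.1 rv [-0.003  1.954  0.013]
0 [10.5, -14.0, 11.8] [-0.0, 0.122, 0.001]
1 [8.9, -14.0, 12.9] [-0.0, 0.122, 0.001]
2 [7.3, -14.0, 13.9] [-0.0, 0.122, 0.001]
3 [5.5, -14.0, 14.7] [-0.0, 0.122, 0.001]
4 [3.7, -14.0, 15.3] [-0.0, 0.122, 0.001]
5 [1.8, -14.0, 15.6] [-0.0, 0.122, 0.001]
6 [-0.2, -14.0, 15.7] [-0.0, 0.122, 0.001]
7 [-2.1, -14.1, 15.6] [-0.0, 0.122, 0.001]
8 [-4.0, -14.1, 15.2] [-0.0, 0.122, 0.001]
9 [-5.8, -14.0, 14.6] [-0.0, 0.122, 0.001]
10 [-7.6, -14.0, 13.8] [-0.0, 0.122, 0.001]
11 [-9.2, -14.0, 12.7] [-0.0, 0.122, 0.001]
12 [-10.7, -14.0, 11.5] [-0.0, 0.122, 0.001]
13 [-12.0, -14.0, 10.1] [-0.0, 0.122, 0.001]
14 [-13.2, -14.0, 8.6] [-0.0, 0.122, 0.001]
15 [-14.1, -14.0, 6.9] [-0.0, 0.122, 0.001]
```

View pics/c4.png

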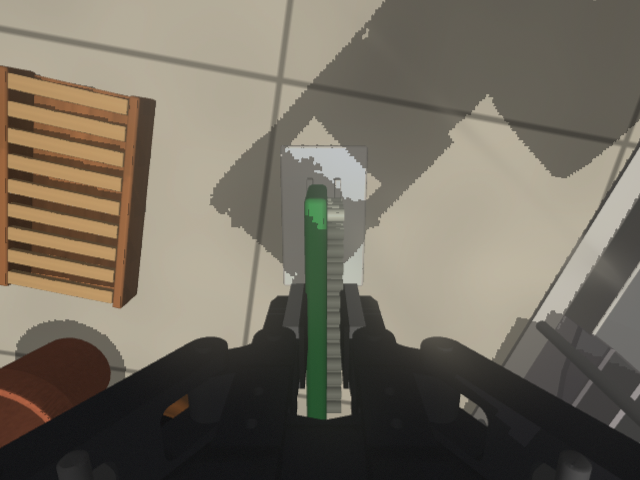

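The scrubber is held level between the pads (green strip at u≈317), bristles on the right. Going to the mouth while turning -112°.

>>> {"method": "apply_moves", "body": {"series": [[[10,-28,12],[0,0.122,0],255],[[9,-28,13],[0,0.122,0],255],[[7,-28,14],[0,0.122,0],255],[[6,-28,15],[0,0.122,0],255],[[4,-28,15],[0,0.122,0],255]]}}

```text
time_s: 10.05
position: [512.7, -126.0, 329.6]
eef_rot: [-90.0, 0.0, -25.4]
ft_force: [0.5, -0.9, -1.6]
width: 12.1
```

>>> {"method": "apply_moves", "body": {"series": [[[2,-28,16],[0,0.122,0],255],[[0,-28,16],[0,0.122,0],255],[[-2,-20,16],[0,0.122,0],255],[[-4,-10,15],[0,0.122,0],255],[[-6,-5,15],[0,0.122,0],255]]}}

```text
time_s: 10.55
position: [555.4, -58.3, 420.9]
eef_rot: [-89.9, -0.1, -60.4]
ft_force: [1.0, 0.4, -1.0]
width: 12.1
```

>>> {"method": "apply_moves", "body": {"series": [[[-8,0,14],[0,0.122,0],255],[[-9,0,13],[0,0.122,0],255],[[-11,0,11],[0,0.122,0],255],[[-12,0,10],[0,0.122,0],255],[[-13,0,9],[0,0.122,0],255]]}}

```text
time_s: 11.05
position: [595.6, 9.3, 419.1]
eef_rot: [-90.1, 0.0, -95.3]
ft_force: [0.3, -0.6, -0.6]
width: 12.2
```

>>> {"method": "apply_moves", "body": {"series": [[[-14,0,7],[0,0.122,0],255],[[0,0,0],[0,0,0],255],[[0,0,0],[0,0,0],255]]}}

```text
time_s: 11.35
position: [603.6, 21.9, 419.0]
eef_rot: [-90.1, -0.0, -101.9]
ft_force: [0.4, -0.4, -0.6]
width: 12.6
```

Run:
```python
from h import *
im=bot.capture("wrist");cv2.imwrite("pics/c5.png",im[:,:,::-1])
im=bot.capture("scene");cv2.imwrite("pics/c5s.png",im[:,:,::-1])
rows([612.7,75.6,345],-102.1,step=30)
print(pose()[2]['q'])
```

```text
n 4 dist 92.4 rv [0.001 0.002 0.001]
0 [-13.7, 18.5, -0.6] [0.0, 0.001, 0.0]
1 [-13.7, 18.5, -0.6] [0.0, 0.001, 0.0]
2 [-13.7, 18.6, -0.6] [0.0, 0.001, 0.0]
3 [-13.7, 18.6, -0.6] [0.0, 0.001, 0.0]
[-8.54788905e+00  2.03173501e+01  7.06502606e+01 -2.70342358e-02
  8.90712778e+01  3.42253826e+00]
```

View pics/c5.png

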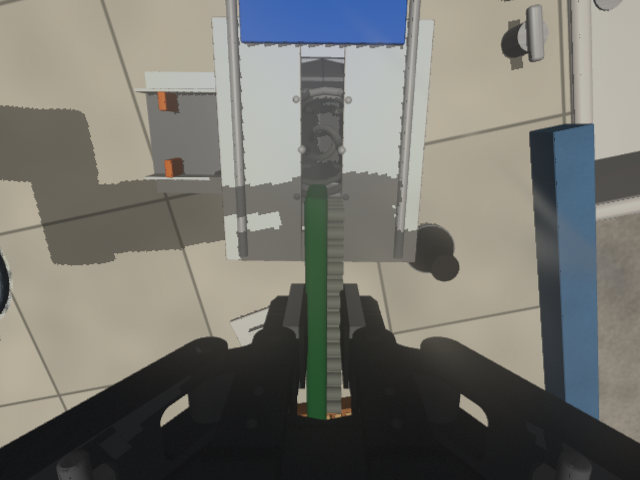

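View pics/c5s.png

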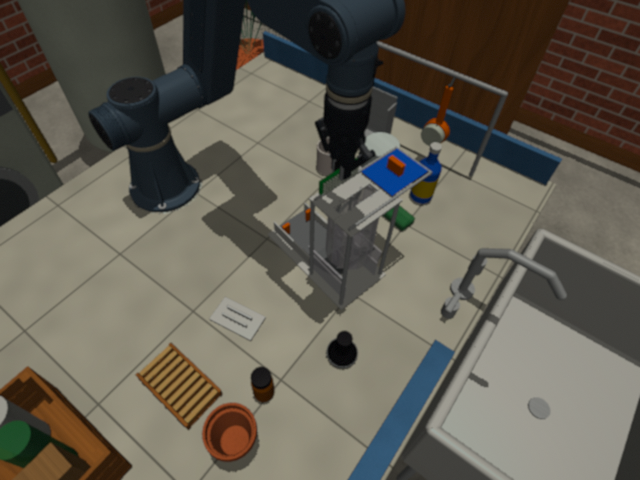

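Run:
```python
from h import *
c=cam("wrist");p,R,o=pose()
for px in((306,187),(327,187),(343,197)):
    print(R.inv().apply(onz(c,px,p[2]+3)-p).round(1))
# slot end nearest visible: corners at z=300
for px in ((302,56),(344,56),(302,270)): print(onz(c,px,300).round(1))
```

```text
[-48.6  -3.   -6.4]
[-48.6  -3.    0.7]
[-45.2  -3.    6.1]
[612.9 130.3 300. ]
[637.5 125.  300. ]
[582.5  -2.9 300. ]
```

>>> {"method": "apply_moves", "body": {"series": [[[-11,10,0],[0,0.002,0],255],[[-16,20,-1],[0,0,0],255],[[-15,22,-1],[0,0,0],255],[[-9,14,0],[0,0,0],255],[[-3,8,0],[0,0,0],255]]}}

```text
time_s: 11.95
position: [612.8, 76.2, 343.3]
eef_rot: [-90.2, -0.0, -102.1]
ft_force: [-0.5, -1.0, -0.6]
width: 12.3
```

>>> {"method": "apply_moves", "body": {"series": [[[0,0,0],[0,0,0],255],[[0,0,0],[0,0,0],255]]}}

```text
time_s: 12.15
position: [614.0, 74.8, 345.9]
eef_rot: [-89.9, -0.0, -102.2]
ft_force: [-0.6, -0.1, -0.5]
width: 12.4
```

Run:
```python
from h import *
im=bot.capture("wrist");cv2.imwrite("pics/c6.png",im[:,:,::-1])
im=bot.capture("top")[150:330,200:360];cv2.imwrite("pics/c6t.png",cv2.resize(im[:,:,::-1],None,fx=3,fy=3))
rows([612.8,75.4,314.5],-102.1,step=30)
c=cam("wrist");p,R,o=pose()
print(p,o['eef_rot'])
```

```text
n 2 dist 32.0 rv [-0.002 -0.001 -0.   ]
0 [-0.2, 16.0, -0.8] [-0.001, -0.001, -0.0]
1 [-0.2, 16.0, -0.8] [-0.001, -0.001, -0.0]
[614.15729314  74.61115678 346.49552122] [-8.98676766e+01  7.27525708e-03 -1.02182536e+02]
```

View pics/c6.png

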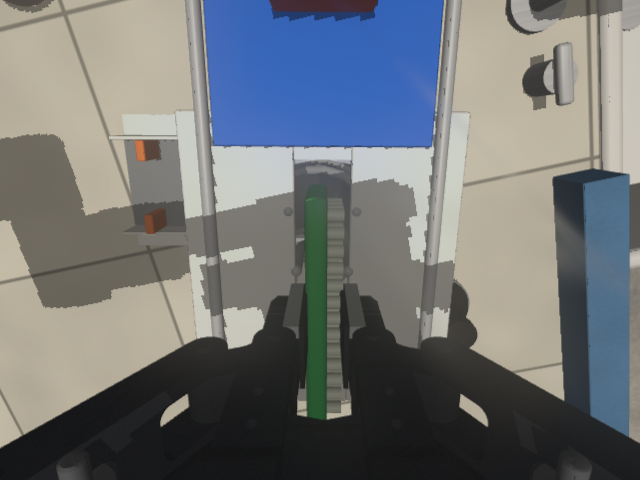

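>>> {"method": "apply_moves", "body": {"series": [[[0,8,-1],[0,0,0],255],[[0,9,0],[0,0,0],255],[[0,7,0],[0,0,0],255],[[0,5,0],[0,0,0],255],[[0,2,0],[0,0,0],255]]}}

```text
time_s: 12.75
position: [612.1, 75.4, 313.2]
eef_rot: [-90.1, -0.0, -102.2]
ft_force: [0.1, -0.5, -0.6]
width: 12.3
```

>>> {"method": "apply_moves", "body": {"series": [[[0,0,0],[0,0,0],255],[[0,0,0],[0,0,0],255]]}}

```text
time_s: 12.95
position: [612.8, 75.4, 314.5]
eef_rot: [-90.0, 0.0, -102.1]
ft_force: [0.2, 0.4, -0.9]
width: 12.3
```

>>> {"method": "apply_moves", "body": {"series": [[[0,0,0],[0,0,0],150],[[0,0,0],[0,0,0],150],[[0,0,0],[0,0,0],150],[[0,-8,0],[0,0,0],150],[[0,-20,0],[0,0,0],150]]}}

```text
time_s: 13.45
position: [611.5, 75.5, 341.2]
eef_rot: [-90.2, -0.0, -102.1]
ft_force: [0.0, -0.2, -0.1]
width: 35.2
```

>>> {"method": "apply_moves", "body": {"series": [[[0,-30,0],[0,0,0],150],[[0,-35,0],[0,0,0],100],[[0,-20,0],[0,0,0],50],[[0,0,0],[0,0,0],0],[[0,0,0],[0,0,0],0]]}}

```text
time_s: 13.95
position: [612.3, 75.4, 427.3]
eef_rot: [-90.0, 0.0, -102.1]
ft_force: [-0.3, -0.1, -0.0]
width: 85.4
```

Run:
```python
from h import *
im=bot.capture("wrist");cv2.imwrite("pics/c7.png",im[:,:,::-1])
im=bot.capture("top")[150:330,200:360];cv2.imwrite("pics/c7t.png",cv2.resize(im[:,:,::-1],None,fx=3,fy=3))
im=bot.capture("scene");cv2.imwrite("pics/c7s.png",im[:,:,::-1])
```

```text
(no output)
```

View pics/c7.png

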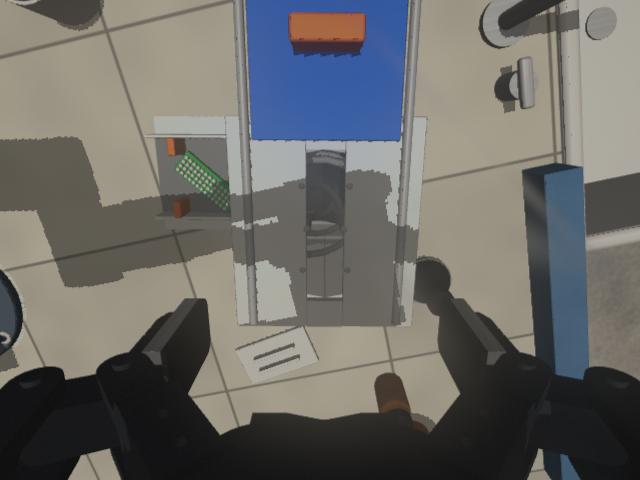

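View pics/c7t.png

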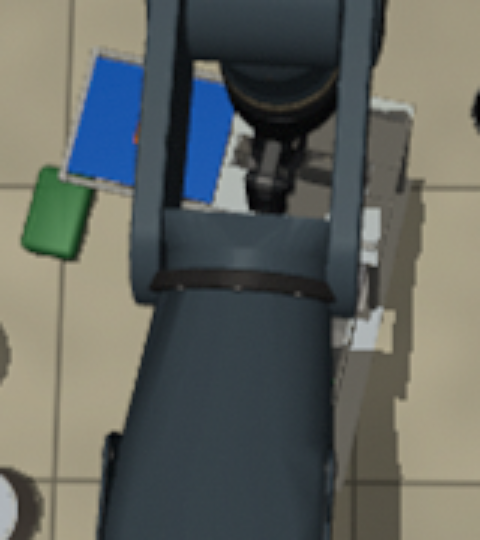

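View pics/c7s.png

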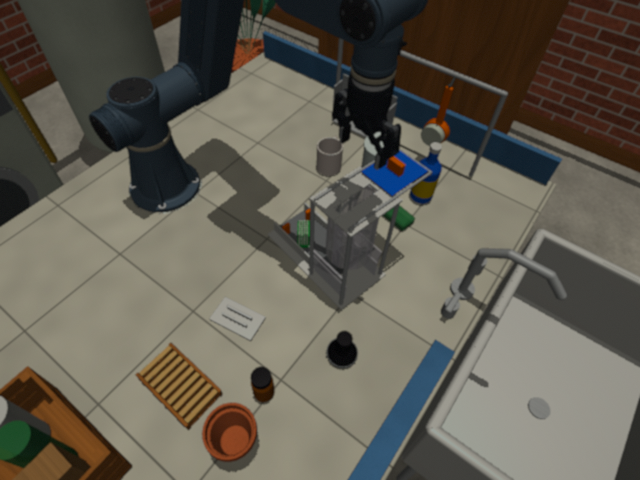

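>>> {"method": "apply_moves", "body": {"series": [[[0,0,-20],[0,0,0],0],[[0,0,-38],[0,0,0],0],[[0,5,-40],[0,0,0],0],[[0,20,-38],[0,0,0],0],[[0,35,-25],[0,0,0],0]]}}

```text
time_s: 14.6
position: [453.5, 109.9, 367.6]
eef_rot: [-89.8, 0.0, -102.1]
ft_force: [0.5, -0.2, -0.6]
width: 85.5
```

>>> {"method": "apply_moves", "body": {"series": [[[0,40,-12],[0,0,0],0],[[0,40,-3],[0,0,0],0],[[0,38,0],[0,0,0],0],[[0,20,0],[0,0,0],0],[[0,5,0],[0,0,0],0]]}}

```text
time_s: 15.1
position: [437.8, 112.4, 221.2]
eef_rot: [-90.5, -0.1, -102.1]
ft_force: [0.2, -0.8, 0.1]
width: 85.4
```

>>> {"method": "apply_moves", "body": {"series": [[[0,0,0],[0,0,0],0],[[0,0,0],[0,0,0],0]]}}

```text
time_s: 15.3
position: [441.3, 112.5, 225.0]
eef_rot: [-89.9, 0.0, -102.1]
ft_force: [0.8, -0.5, 0.3]
width: 85.4
```

Run:
```python
from h import *
import pickle
p,R,o=pose(); print(p,o['eef_rot'],o['q'])
pickle.dump(cam("wrist"),open("c8.pkl","wb"))
im=bot.capture("wrist");cv2.imwrite("pics/c8.png",im[:,:,::-1])
```

```text
[441.2656661  112.46481448 224.99260995] [-8.99149824e+01  1.94256084e-02 -1.02147287e+02] [1.89592148e-01 1.87140838e+01 1.06801586e+02 9.98975069e-04
 5.43971256e+01 1.23363121e+01]
```

View pics/c8.png

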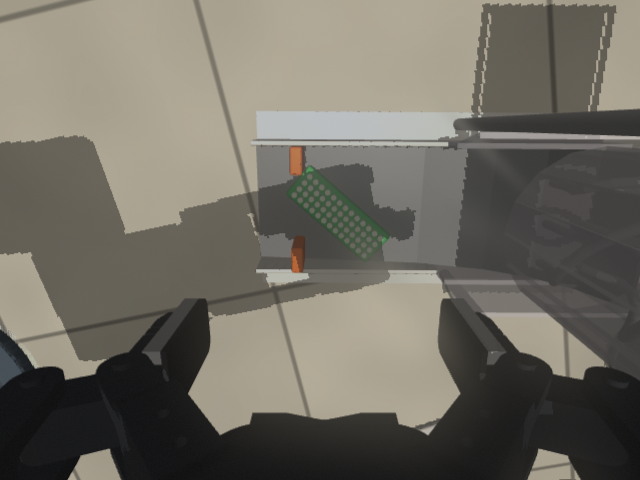

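Run:
```python
from h import *
import pickle
c=cam("wrist"); pickle.dump(c,open("c9.pkl","wb"))
im=bot.capture("wrist");cv2.imwrite("pics/c9.png",im[:,:,::-1])
m=mask(im,(50,80,20),(85,255,255)); m=cv2.morphologyEx(m,cv2.MORPH_CLOSE,np.ones((9,9)))
bl=[b for b in blobs(m,500)]
for b in bl: print(b)
C=np.array([612.8,75.4]);a=np.radians(-12.1);M=np.array([[np.cos(a),np.sin(a)],[-np.sin(a),np.cos(a)]])
def ch(px,z): X=onz(c,px,z); return X.round(1),(M@(X[:2]-C)).round(1)
for b in bl:
    for z in (26,): print("c",ch(b[0],z)); box=cv2.boxPoints(b[2]); print([ch(q,26) for q in box])
z=cv2.resize(im[120:290,240:420],None,fx=4,fy=4,interpolation=cv2.INTER_CUBIC); cv2.imwrite("pics/c9z.png",z[:600,:,::-1])
for nm,px,zz in (("lug+y",(297,160),50),("lug-y",(299,252),50),("wall",(330,143),40),("wall",(330,270),40)): print(nm,ch(px,zz))
```

```text
(array([327.7, 210.2]), [287, 184, 101, 60, 1502], ((337.2868957519531, 214.65573120117188), (106.27061462402344, 35.46622085571289), 39.80556869506836))
c (array([444.4, 109. ,  26. ]), array([-171.7,   -2.4]))
[(array([411.3, 130.6,  26. ]), array([-208.6,   11.7])), (array([435.7, 149.2,  26. ]), array([-188.6,   35.1])), (array([493.6,  75.2,  26. ]), array([-116.5,  -25.1])), (array([469.1,  54.2,  26. ]), array([-136. ,  -50.9]))]
lug+y (array([430. , 158.5,  50. ]), array([-196.1,   42.9]))
lug-y (array([414.3,  84.3,  50. ]), array([-196. ,  -32.9]))
wall (array([458.1, 165.3,  40. ]), array([-170.1,   55.5]))
wall (array([435.7,  59.2,  40. ]), array([-169.8,  -52.9]))
```

View pics/c9z.png

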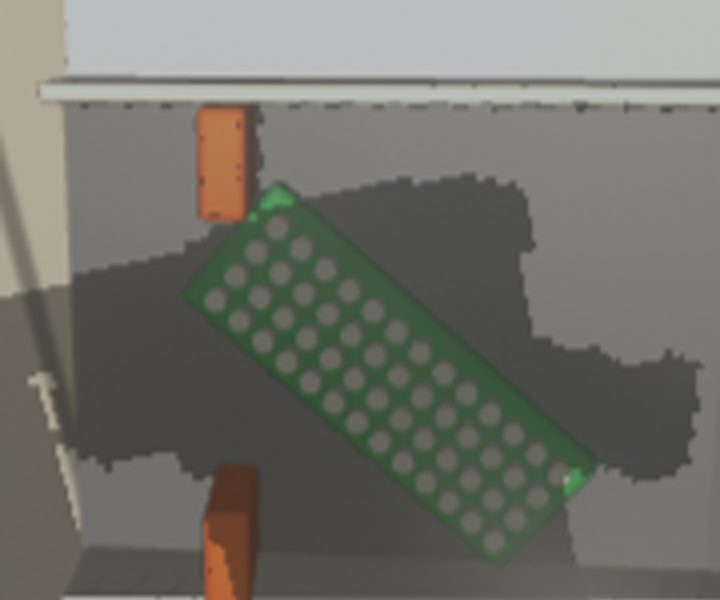

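The scrubber came out bristles up and is at rest, but skewed about 40° in the tray: zoom corners (277,181), (596,465), (495,566), (184,293), with its end against the +y lug. I'll work out a grasp matched to its angle and to the floor slope.

```bash
cat > tray.py <<'E'
from h import *
import pickle
C=np.array([612.8,75.4,0]);A=Ro.from_euler('z',-12.1,degrees=True)
def ch(X): return A.inv().apply(np.asarray(X)-C)
def wo(X): return A.apply(X)+C
def rows2(tgt,Rt,step=40,turn=.13):
    p,R,o=pose(); rv=(R.inv()*Rt).as_rotvec(); d=np.array(tgt)-p
    n=int(np.ceil(max(np.linalg.norm(d)/step,np.linalg.norm(rv)/turn,1)))
    print("n",n,"d",d.round(1),"rv",rv.round(3))
    for i in range(n):
        s=(R*Ro.from_rotvec(rv*i/n)).inv().apply(d/n); print(i,s.round(1).tolist(),(rv/n).round(3).tolist())
s6=np.radians(6); nrm=np.array([-np.sin(s6),0,np.cos(s6)])
fl=np.array([-176,0,12.])
def onfloor(c,px,h):
    p,d=ray(c,px); n=A.apply(nrm); q=wo(fl)+n*h
    return p+d*(n@(q-p))/(n@d)
E
python3 - <<'E'
from tray import *
c=pickle.load(open("c9.pkl","rb"))
P=[ch(onfloor(c,(240+x/4-.4,120+y/4-.4),8)) for x,y in ((277,181),(596,465),(495,566),(184,293))]
P=np.array(P);print(P.round(1)); print([np.linalg.norm(P[i]-P[(i+1)%4]).round(1) for i in range(4)])
ax=(P[1]+P[2]-P[0]-P[3]); ax/=np.linalg.norm(ax); cen=P.mean(0); print("cen",cen,"ang",np.degrees(np.arctan2(ax[1],ax[0])))
y=-nrm; x=ax-nrm*(ax@nrm); x/=np.linalg.norm(x); z=np.cross(x,y)
Rt=A*Ro.from_matrix(np.column_stack([x,y,z]))
print(Rt.as_euler('xyz',degrees=True))
cf=cen-nrm*8  # on floor
for w in (17,23,38):
  for s in (1,-1):
    for k in (-11,11): print(w,s,k,(cen+s*w*z+k*x).round(1))
print("target",wo(cf+nrm*12),"above",wo(cf+nrm*80))
np.savez("g.npz",cf=cf,R=Rt.as_matrix())
rows2(wo(cf+nrm*80),Rt)
E
```

```text
[[-188.    36.2   18.8]
 [-117.3  -25.8   26.2]
 [-138.9  -50.4   23.9]
 [-209.    11.4   16.6]]
[np.float64(94.3), np.float64(32.9), np.float64(93.7), np.float64(32.6)]
cen [-163.30869567   -7.17424272   21.37797607] ang -41.34277170750478
[-86.04071577  -4.51181715 -53.44277171]
17 1 -11 [-160.4   12.9   21.7]
17 1 11 [-143.9   -1.6   23.4]
17 -1 -11 [-182.7  -12.7   19.3]
17 -1 11 [-166.2  -27.2   21.1]
23 1 -11 [-156.5   17.4   22.1]
23 1 11 [-140.     2.9   23.8]
23 -1 -11 [-186.6  -17.2   18.9]
23 -1 11 [-170.1  -31.7   20.7]
38 1 -11 [-146.7   28.7   23.1]
38 1 11 [-130.2   14.2   24.9]
38 -1 -11 [-196.4  -28.5   17.9]
38 -1 11 [-180.   -43.    19.6]
target [451.2068158  102.70532425  25.35606365] above [444.25679561 104.19527948  92.98355254]
n 7 d [   2.8   -8.3 -132.5] rv [ 0.096 -0.852 -0.044]
0 [1.1, 18.9, 0.6] [0.014, -0.122, -0.006]
1 [1.0, 18.9, 0.2] [0.014, -0.122, -0.006]
2 [0.9, 18.9, -0.2] [0.014, -0.122, -0.006]
3 [0.7, 18.9, -0.5] [0.014, -0.122, -0.006]
4 [0.5, 18.9, -0.9] [0.014, -0.122, -0.006]
5 [0.3, 18.9, -1.2] [0.014, -0.122, -0.006]
6 [0.0, 18.9, -1.4] [0.014, -0.122, -0.006]
```

Run:
```python
from tray import *
g=np.load("g.npz"); R=Ro.from_matrix(g['R']); x=A.inv().apply(R.apply([1,0,0]))
t=g['cf']+11*x
print(wo(t+nrm*12),wo(t+nrm*70))
rows2(wo(t+nrm*70),R)
```

```text
[457.73839178  93.89681979  26.22137542] [451.81043338  95.16766396  83.90364536]
n 7 d [  10.4  -17.3 -141.5] rv [ 0.096 -0.852 -0.044]
0 [2.1, 20.2, 1.9] [0.014, -0.122, -0.006]
1 [2.2, 20.3, 1.4] [0.014, -0.122, -0.006]
2 [2.2, 20.3, 0.8] [0.014, -0.122, -0.006]
3 [2.1, 20.3, 0.3] [0.014, -0.122, -0.006]
4 [2.0, 20.3, -0.2] [0.014, -0.122, -0.006]
5 [1.8, 20.3, -0.8] [0.014, -0.122, -0.006]
6 [1.6, 20.3, -1.2] [0.014, -0.122, -0.006]
```

>>> {"method": "apply_moves", "body": {"series": [[[2,20,2],[0.014,-0.122,-0.006],133],[[2,24,1],[0.014,-0.122,-0.006],133],[[2,24,1],[0.014,-0.122,-0.006],133],[[2,24,0],[0.014,-0.122,-0.006],133],[[2,20,0],[0.014,-0.122,-0.006],133]]}}

```text
time_s: 15.9
position: [448.8, 100.7, 112.6]
eef_rot: [-86.6, -2.9, -67.0]
ft_force: [1.1, -0.0, 0.1]
width: 40.8
```

>>> {"method": "apply_moves", "body": {"series": [[[2,18,-1],[0.014,-0.122,-0.006],133],[[2,12,-1],[0.014,-0.122,-0.006],133],[[0,0,0],[0,0,0],133],[[0,0,0],[0,0,0],133]]}}

```text
time_s: 16.3
position: [451.0, 95.5, 83.5]
eef_rot: [-85.9, -4.4, -53.5]
ft_force: [0.6, -0.6, 0.3]
width: 40.6
```

Run:
```python
from tray import *
p,R_,o=pose(); print(p,o['eef_rot'],o['width'],o['q'])
pickle.dump(cam("wrist"),open("c10.pkl","wb"))
im=bot.capture("wrist");cv2.imwrite("pics/c10.png",im[:,:,::-1])
g=np.load("g.npz"); R=Ro.from_matrix(g['R']); x=A.inv().apply(R.apply([1,0,0]))
rows2(wo(g['cf']+11*x+nrm*12),R,step=20)
```

```text
[450.98435869  95.53335097  83.47445245] [-85.93190617  -4.41602688 -53.48682623] 40.58706412108124 [ -1.34791825  33.5073246  116.85314017  -2.43410589  23.73729427
 -35.84027305]
n 3 d [  6.5  -1.7 -57.5] rv [-0.003 -0.    -0.001]
0 [0.3, 19.3, 0.0] [-0.001, -0.0, -0.0]
1 [0.3, 19.3, 0.0] [-0.001, -0.0, -0.0]
2 [0.2, 19.3, 0.1] [-0.001, -0.0, -0.0]
```

View pics/c10.png

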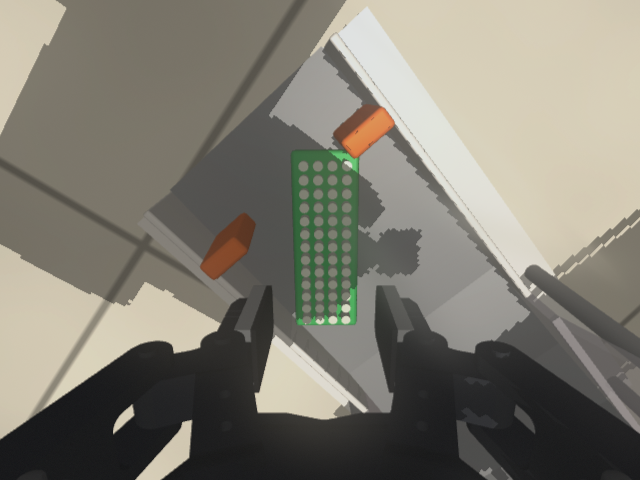

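Run:
```python
from tray import *
c=pickle.load(open("c10.pkl","rb")); p,R,o=pose()
for px in ((292,151),(358,155),(298,325),(357,325)): print(R.inv().apply(onfloor(c,px,8)-p).round(1))
```

```text
[-57.2  61.9 -16.8]
[-55.2  62.   15.7]
[ 38.1  61.8 -15.7]
[38.2 61.9 17.3]
```

>>> {"method": "apply_moves", "body": {"series": [[[0,12,0],[0,0,0],133],[[0,16,0],[0,0,0],133],[[0,13,0],[0,0,0],133],[[0,8,0],[0,0,0],133],[[0,5,0],[0,0,0],133]]}}

```text
time_s: 16.85
position: [456.3, 94.6, 29.2]
eef_rot: [-85.9, -4.4, -53.4]
ft_force: [0.3, 0.1, -0.3]
width: 40.8
```

>>> {"method": "apply_moves", "body": {"series": [[[0,3,0],[0,0,0],133],[[0,0,0],[0,0,0],133]]}}

```text
time_s: 17.05
position: [456.1, 94.5, 26.2]
eef_rot: [-86.0, -4.4, -53.3]
ft_force: [-1.0, -0.9, 1.1]
width: 40.6
```

Run:
```python
from tray import *
im=bot.capture("wrist");cv2.imwrite("pics/c11.png",im[:,:,::-1])
```

```text
(no output)
```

View pics/c11.png

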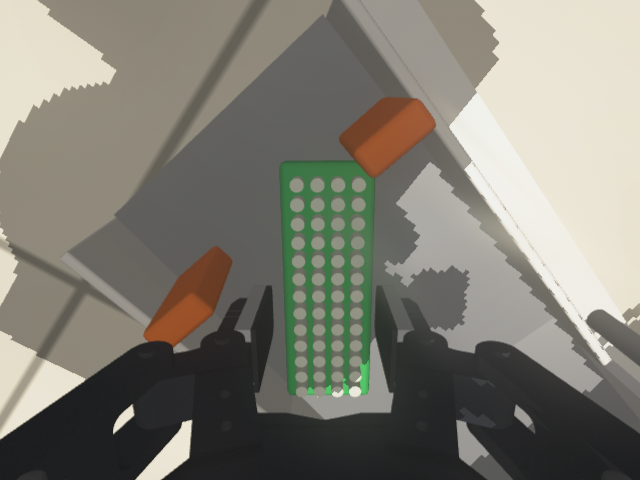

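>>> {"method": "apply_moves", "body": {"series": [[[0,1,0],[0,0,0],160],[[0,0,0],[0,0,0],255],[[0,0,0],[0,0,0],255],[[0,0,0],[0,0,0],255]]}}

```text
time_s: 17.5
position: [456.6, 94.7, 26.4]
eef_rot: [-85.9, -4.5, -53.3]
ft_force: [-0.6, 1.6, 9.1]
width: 31.7
```

>>> {"method": "apply_moves", "body": {"series": [[[0,-6,0],[0,0,0],255],[[0,-12,0],[0,0,0],255],[[0,-18,0],[0,0,0],255],[[0,-20,0],[0,0,0],255],[[0,-14,0],[0,0,0],255]]}}

```text
time_s: 18.0
position: [448.1, 95.7, 96.4]
eef_rot: [-86.0, -4.4, -53.3]
ft_force: [0.1, 0.5, 0.5]
width: 31.5
```

Run:
```python
from tray import *
im=bot.capture("wrist");cv2.imwrite("pics/c12.png",im[:,:,::-1])
```

```text
(no output)
```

View pics/c12.png

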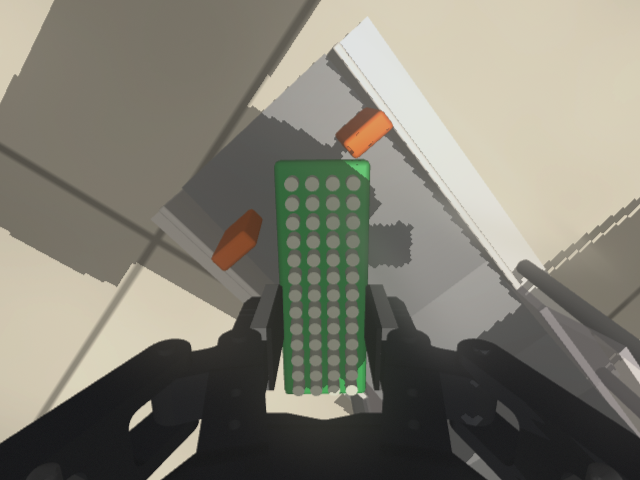

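Run:
```python
from tray import *
p,R,o=pose();c=cam("wrist");print(p,o['eef_rot'])
def onplane(px,y):
    q,d=ray(c,px); n=R.apply([0,1,0]); return R.inv().apply(q+d*((p-q)@n+y)/(d@n)-p)
for px in ((276,161),(369,161),(287,394),(365,394)): print(onplane(px,4).round(1))
rows2([430,20,180],Ro.from_euler('xyz',[-90,0,-40],degrees=True),step=38)
```

```text
[448.66260936  95.83112376  97.76571854] [-85.90933233  -4.45478985 -53.33015321]
[-57.2   4.  -17.6]
[-57.2   4.   14.8]
[ 38.5   4.  -16.3]
[38.5  4.  16.2]
n 3 d [-18.7 -75.8  82.2] rv [-0.062 -0.23   0.086]
0 [18.6, -27.4, -18.2] [-0.021, -0.077, 0.029]
1 [16.4, -27.5, -20.1] [-0.021, -0.077, 0.029]
2 [14.0, -27.5, -21.8] [-0.021, -0.077, 0.029]
```

>>> {"method": "apply_moves", "body": {"series": [[[10,-24,-10],[0,0,0],255],[[18,-28,-18],[-0.021,-0.077,0.029],255],[[17,-28,-20],[-0.021,-0.077,0.029],255],[[14,-22,-22],[-0.021,-0.077,0.029],255]]}}

```text
time_s: 18.45
position: [425.1, 5.8, 198.1]
eef_rot: [-90.2, 0.3, -39.7]
ft_force: [0.3, -0.5, -0.6]
width: 31.7
```

Run:
```python
from tray import *
rows2([490,-360,200],Ro.from_euler('xyz',[-90,0,-4],degrees=True),step=43)
```

```text
n 9 d [  64.9 -365.8    1.9] rv [ 0.001 -0.624 -0.005]
0 [31.5, -0.3, -26.7] [0.0, -0.069, -0.001]
1 [29.6, -0.3, -28.8] [0.0, -0.069, -0.001]
2 [27.5, -0.3, -30.8] [0.0, -0.069, -0.001]
3 [25.3, -0.2, -32.6] [0.0, -0.069, -0.001]
4 [23.0, -0.2, -34.3] [0.0, -0.069, -0.001]
5 [20.6, -0.2, -35.8] [0.0, -0.069, -0.001]
6 [18.1, -0.2, -37.1] [0.0, -0.069, -0.001]
7 [15.5, -0.2, -38.3] [0.0, -0.069, -0.001]
8 [12.8, -0.2, -39.3] [0.0, -0.069, -0.001]
```

>>> {"method": "apply_moves", "body": {"series": [[[31,0,-27],[0,-0.069,0],255],[[30,0,-29],[0,-0.069,0],255],[[28,0,-31],[0,-0.069,0],255],[[25,0,-33],[0,-0.069,0],255],[[23,0,-34],[0,-0.069,0],255]]}}

```text
time_s: 18.95
position: [459.8, -198.8, 196.3]
eef_rot: [-90.0, 0.3, -20.0]
ft_force: [1.1, -0.1, -0.3]
width: 31.7
```

>>> {"method": "apply_moves", "body": {"series": [[[21,0,-36],[0,-0.069,0],255],[[18,0,-37],[0,-0.069,0],255],[[12,0,-32],[0,-0.069,0],255],[[7,0,-20],[0,-0.069,0],255],[[0,0,0],[0,0,0],255]]}}

```text
time_s: 19.45
position: [484.0, -336.8, 196.0]
eef_rot: [-90.1, 0.2, -4.5]
ft_force: [0.5, 0.6, 0.3]
width: 31.7
```

Run:
```python
from tray import *
p,R,o=pose();print(p,o['eef_rot'],o['qvel'],o['q'])
pickle.dump(cam("wrist"),open("c13.pkl","wb"))
im=bot.capture("wrist");cv2.imwrite("pics/c13.png",im[:,:,::-1])
```

```text
[ 483.96509346 -336.75445793  195.96345503] [-90.06187431   0.18482992  -4.50840717] [ 2.38613304 -1.45139912  4.25604109  1.25438655  1.29736347  3.64359283] [ -45.59966662   30.76945094   89.86441289   -0.19518201   59.46491388
 -130.99204894]
```

View pics/c13.png

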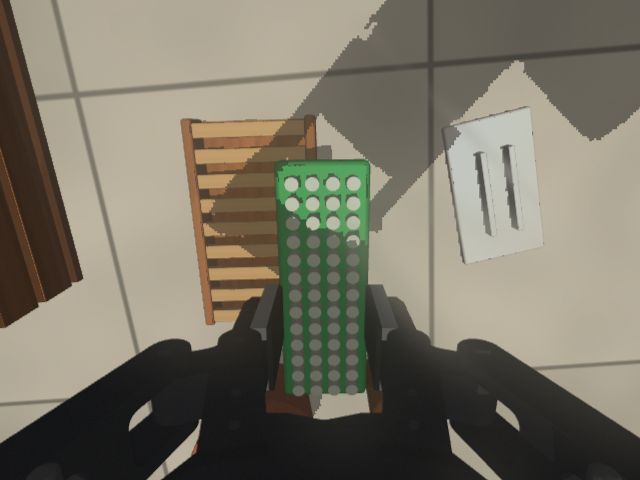

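Run:
```python
from tray import *
c=pickle.load(open("c13.pkl","rb"))
im=cv2.imread("pics/c13.png")[100:340,165:335]; cv2.imwrite("pics/c13z.png",cv2.resize(im,None,fx=2.5,fy=2.5,interpolation=cv2.INTER_CUBIC))
P=[onz(c,px,30) for px in((181,120),(316,116),(206,325))]; print(np.round(P,1))
d=P[2]-P[0]; print("yaw",np.degrees(np.arctan2(d[1],d[0])), np.linalg.norm(d),"w",np.linalg.norm(P[1]-P[0])); print("centre",(P[1]+P[2])/2)
```

```text
[[ 401.4 -437.2   30. ]
 [ 406.5 -337.4   30. ]
 [ 570.  -446.1   30. ]]
yaw -2.9930217981948575 168.8036948401484 w 100.0072682993135
centre [ 488.21212096 -391.71471835   30.        ]
```

View pics/c13z.png

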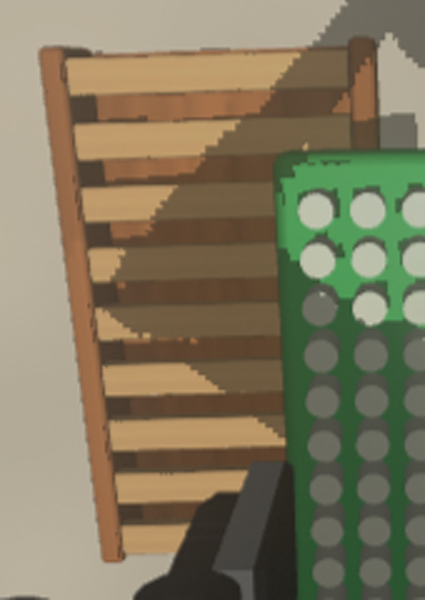

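Run:
```python
from tray import *
rows2([497.6,-390.4,75],Ro.from_euler('xyz',[-90,0,-3.8],degrees=True),step=30)
S=cam("scene");T=cam("top");c=pickle.load(open("c13.pkl","rb"))
b3=lambda x,y:(130+(x-1.5)/4,280+(y-1.5)/4);b2=lambda x,y:(360+(x-2)/5,230+(y-2)/5)
# rack height: wrist/top/scene triangulation of corners
print(tri([ray(c,(181,120)),ray(T,b2(650,358)),ray(S,b3(28,377))]))
print(tri([ray(c,(316,116)),ray(T,b2(464,352)),ray(S,b3(163,252))]))
print(tri([ray(c,(206,325)),ray(T,b2(652,58)),ray(S,b3(233,580))]))
```

```text
n 5 d [  14.3  -56.1 -120.7] rv [-0.001 -0.013 -0.005]
0 [3.9, 24.1, -11.0] [-0.0, -0.003, -0.001]
1 [3.8, 24.1, -11.0] [-0.0, -0.003, -0.001]
2 [3.8, 24.1, -11.0] [-0.0, -0.003, -0.001]
3 [3.7, 24.1, -11.0] [-0.0, -0.003, -0.001]
4 [3.7, 24.1, -11.0] [-0.0, -0.003, -0.001]
(array([ 402.4377053 , -435.55699192,   29.30518687]), [np.float64(2.108840322102142), np.float64(0.34872696773286804), np.float64(1.936332217661048)])
(array([ 405.13742847, -337.18980761,   20.9636705 ]), [np.float64(1.148500610110423), np.float64(1.599475858765427), np.float64(1.7132873050748034)])
(array([ 569.79302109, -442.84893391,   31.46944545]), [np.float64(2.6562042505115335), np.float64(1.1737425605700795), np.float64(3.595748040402647)])
```

>>> {"method": "apply_moves", "body": {"series": [[[4,20,-11],[0,-0.013,-0.004],255],[[4,30,-13],[0,0,0],255],[[4,30,-13],[0,0,0],255],[[4,24,-11],[0,0,0],255],[[3,17,-7],[0,0,0],255]]}}

```text
time_s: 20.0
position: [498.3, -387.6, 73.2]
eef_rot: [-89.8, 0.2, -3.6]
ft_force: [0.6, 1.2, 0.5]
width: 31.6
```

>>> {"method": "apply_moves", "body": {"series": [[[0,0,0],[0,0,0],255],[[0,0,0],[0,0,0],255]]}}

```text
time_s: 20.2
position: [498.9, -388.1, 75.1]
eef_rot: [-89.9, 0.1, -3.6]
ft_force: [-0.3, -0.5, -0.4]
width: 31.3
```

Run:
```python
from tray import *
p,R,o=pose();print(p,o['eef_rot'])
rows2([497.6,-390.4,45],Ro.from_euler('xyz',[-90,0,-3.8],degrees=True),step=50)
pickle.dump(cam("wrist"),open("c14.pkl","wb"))
im=bot.capture("wrist");cv2.imwrite("pics/c14.png",im[:,:,::-1])
```

```text
[ 498.88558106 -388.09320604   75.12367481] [-8.98782286e+01  8.98022381e-02 -3.58912619e+00]
n 1 d [ -1.3  -2.3 -30.1] rv [-0.002  0.004 -0.002]
0 [-1.1, 30.1, -2.4] [-0.002, 0.004, -0.002]
```

View pics/c14.png

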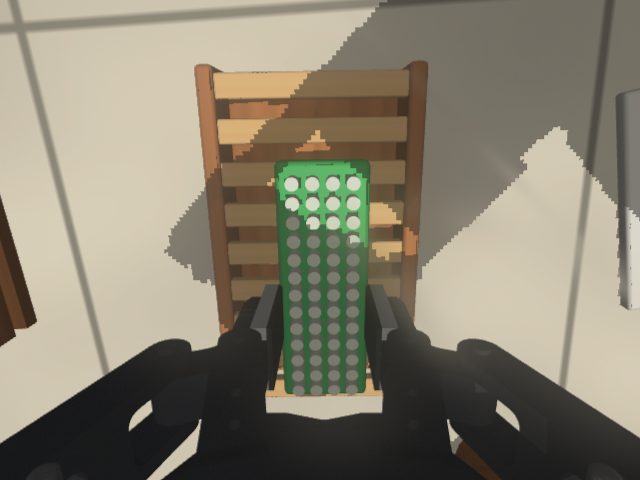

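Run:
```python
from tray import *
c=pickle.load(open("c14.pkl","rb"));p,R,o=pose()
a,b=[onz(c,q,30) for q in((195,68),(428,64))]; print(a,b,np.linalg.norm(a-b))
m=(a+b)/2; print(R.inv().apply(m-p)); d=b-a; print("yaw",np.degrees(np.arctan2(d[1],d[0]))-90)
e=[onz(c,q,30) for q in((222,333),(200,130),(204,130))]; 
ctr=m+85*Ro.from_euler('z',-3,degrees=True).apply([1,0,0]); print(ctr)
```

```text
[ 401.85984081 -437.70904297   30.        ] [ 406.49737726 -338.66994441   30.        ] 99.14761614539414
[-95.01667025  45.95731103  -5.54216452]
yaw -2.6809343381057715
[ 489.06211949 -392.63804997   30.        ]
```

>>> {"method": "apply_moves", "body": {"series": [[[-1,8,-3],[0,0.004,0],255],[[0,10,0],[0,0,0],255],[[0,7,0],[0,0,0],255],[[0,4,0],[0,0,0],255],[[0,1,0],[0,0,0],255]]}}

```text
time_s: 20.75
position: [497.8, -392.5, 44.2]
eef_rot: [-89.9, 0.1, -3.8]
ft_force: [0.4, 0.6, -0.1]
width: 32.0
```

>>> {"method": "apply_moves", "body": {"series": [[[0,0.5,0],[0,0,0],255],[[0,0,0],[0,0,0],255]]}}

```text
time_s: 20.95
position: [498.3, -393.0, 44.7]
eef_rot: [-90.0, -0.0, -3.8]
ft_force: [-0.3, 0.9, -0.8]
width: 31.9
```

>>> {"method": "apply_moves", "body": {"series": [[[0,1,1.5],[0,0,0],255],[[0,0,0],[0,0,0],255],[[0,0,0],[0,0,0],255]]}}

```text
time_s: 21.25
position: [498.4, -391.4, 43.8]
eef_rot: [-90.0, -0.0, -3.8]
ft_force: [-0.2, -0.1, -0.3]
width: 31.7
```

>>> {"method": "apply_moves", "body": {"series": [[[0,1,0],[0,0,0],255],[[0,0,0],[0,0,0],255]]}}

```text
time_s: 21.45
position: [498.4, -391.5, 42.7]
eef_rot: [-90.0, -0.0, -3.8]
ft_force: [0.8, -0.3, -0.7]
width: 31.7
```

>>> {"method": "apply_moves", "body": {"series": [[[0,1,0],[0,0,0],255],[[0,0,0],[0,0,0],255]]}}

```text
time_s: 21.65
position: [498.5, -391.5, 42.7]
eef_rot: [-90.0, -0.0, -3.8]
ft_force: [-1.3, 0.2, 5.5]
width: 31.4
```

>>> {"method": "apply_moves", "body": {"series": [[[0,-0.5,0],[0,0,0],120],[[0,0,0],[0,0,0],110],[[0,0,0],[0,0,0],110],[[0,-8,0],[0,0,0],110],[[0,-20,0],[0,0,0],110]]}}

```text
time_s: 22.15
position: [497.3, -390.3, 68.9]
eef_rot: [-89.8, 0.2, -3.8]
ft_force: [0.4, -0.2, -0.1]
width: 48.2
```

>>> {"method": "apply_moves", "body": {"series": [[[0,-35,0],[0,0,0],80],[[0,-45,0],[0,0,0],0],[[0,-35,0],[0,0,0],0],[[0,-12,0],[0,0,0],0],[[0,0,0],[0,0,0],0]]}}

```text
time_s: 22.65
position: [499.2, -392.3, 199.8]
eef_rot: [-90.2, -0.2, -3.8]
ft_force: [0.7, -1.3, -0.2]
width: 85.0
```

Run:
```python
from tray import *
p,R,o=pose();print(p,o['eef_rot'])
c=cam("wrist");pickle.dump(c,open("c15.pkl","wb"))
im=bot.capture("wrist");cv2.imwrite("pics/c15.png",im[:,:,::-1])
m=cv2.morphologyEx(mask(im,(45,80,20),(85,255,255)),cv2.MORPH_CLOSE,np.ones((9,9)))
for b in blobs(m,500):
    bx=[onz(c,q,38) for q in cv2.boxPoints(b[2])]; print(np.round(bx,1),np.mean(bx,0))
```

```text
[ 499.20812542 -392.28798744  199.75412326] [-90.20439593  -0.22597085  -3.82254891]
[[ 439.2 -405.8   38. ]
 [ 441.4 -372.6   38. ]
 [ 536.2 -377.4   38. ]
 [ 533.8 -413.7   38. ]] [ 487.63252101 -392.38217338   38.        ]
```

View pics/c15.png

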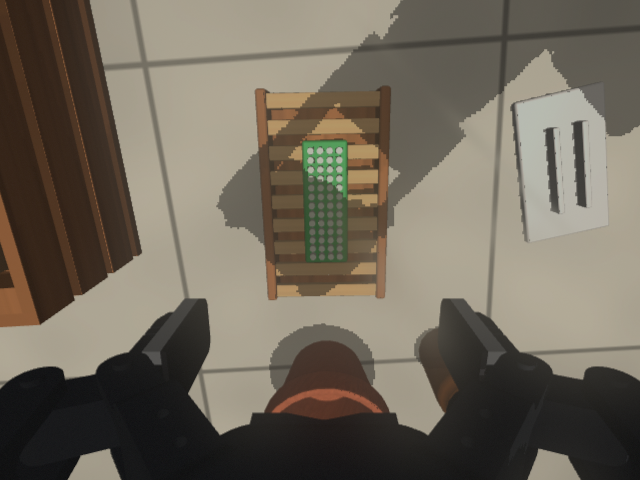

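Run:
```python
from tray import *
c=pickle.load(open("c15.pkl","rb"))
P=[onz(c,q,30) for q in((256,91),(390,88),(385,298),(268,300))]; print(np.round(P,1),np.mean(P,0))
rows2([638,191,430],Ro.from_euler('xyz',[-90,0,-12],degrees=True),step=45)
```

```text
[[ 402.4 -437.1   30. ]
 [ 406.9 -339.    30. ]
 [ 574.7 -346.5   30. ]
 [ 570.  -446.3   30. ]] [ 488.50419487 -392.20719329   30.        ]
n 15 d [139.8 582.3 232.4] rv [0.    0.143 0.001]
0 [6.7, -15.5, 39.3] [0.0, 0.01, 0.0]
1 [6.3, -15.5, 39.4] [0.0, 0.01, 0.0]
2 [6.0, -15.5, 39.5] [0.0, 0.01, 0.0]
3 [5.6, -15.5, 39.5] [0.0, 0.01, 0.0]
4 [5.2, -15.5, 39.6] [0.0, 0.01, 0.0]
5 [4.8, -15.5, 39.6] [0.0, 0.01, 0.0]
6 [4.5, -15.5, 39.7] [0.0, 0.01, 0.0]
7 [4.1, -15.5, 39.7] [0.0, 0.01, 0.0]
8 [3.7, -15.5, 39.7] [0.0, 0.01, 0.0]
9 [3.3, -15.5, 39.8] [0.0, 0.01, 0.0]
10 [2.9, -15.5, 39.8] [0.0, 0.01, 0.0]
11 [2.6, -15.5, 39.8] [0.0, 0.01, 0.0]
12 [2.2, -15.5, 39.9] [0.0, 0.01, 0.0]
13 [1.8, -15.5, 39.9] [0.0, 0.01, 0.0]
14 [1.4, -15.5, 39.9] [0.0, 0.01, 0.0]
```

The scrubber is bristles up on the rack at (326,201) px, within about 1 mm of the rack's centre in this view, and lengthwise. Back to the cover.

>>> {"method": "apply_moves", "body": {"series": [[[7,-20,25],[0,0.01,0],0],[[6,-29,38],[0,0.01,0],0],[[6,-29,39],[0,0.01,0],0],[[6,-29,40],[0,0.01,0],0],[[5,-29,40],[0,0.01,0],0]]}}

```text
time_s: 23.2
position: [543.5, -210.7, 331.2]
eef_rot: [-89.8, 0.3, -6.7]
ft_force: [1.5, -0.9, -0.2]
width: 85.4
```

>>> {"method": "apply_moves", "body": {"series": [[[5,-29,40],[0,0.01,0],0],[[5,-29,40],[0,0.01,0],0],[[4,-29,40],[0,0.01,0],0],[[4,-9,40],[0,0.01,0],0],[[3,0,40],[0,0.01,0],0]]}}

```text
time_s: 23.7
position: [592.9, -15.9, 428.8]
eef_rot: [-90.0, 0.0, -9.6]
ft_force: [0.3, 0.8, 0.1]
width: 85.5
```

>>> {"method": "apply_moves", "body": {"series": [[[3,0,40],[0,0.01,0],0],[[3,0,40],[0,0.01,0],0],[[2,0,40],[0,0.01,0],0],[[2,0,38],[0,0.01,0],0],[[2,0,30],[0,0,0],0]]}}

```text
time_s: 24.2
position: [638.5, 167.4, 425.5]
eef_rot: [-90.1, 0.3, -11.8]
ft_force: [1.3, -0.9, -0.4]
width: 85.6
```

>>> {"method": "apply_moves", "body": {"series": [[[1,0,12],[0,0,0],0],[[0,0,0],[0,0,0],0],[[0,0,0],[0,0,0],0]]}}

```text
time_s: 24.5
position: [642.0, 175.6, 427.6]
eef_rot: [-90.1, 0.1, -11.9]
ft_force: [0.6, -0.1, 0.3]
width: 85.4
```

Run:
```python
from tray import *
p,R,o=pose();print(p,o['eef_rot'])
c=cam("wrist")
im=bot.capture("wrist");cv2.imwrite("pics/c16.png",im[:,:,::-1])
for b in blobs(mask(im,(0,110,40),(14,255,255)),300): print(b[0],b[1],onz(c,b[0],338))
rows2([638,191.2,326.6],Ro.from_euler('xyz',[-90,0,-12],degrees=True),step=200)
```

```text
[641.98406015 175.63174177 427.6340407 ] [-90.10520476   0.1410149  -11.88364187]
[ 16.4 245.9] [0, 228, 39, 42, 1139] [603.22010608  -6.78813613 338.        ]
n 1 d [  -4.1   16.  -101.7] rv [ 0.001  0.001 -0.002]
0 [-7.1, 101.6, 15.0] [0.001, 0.001, -0.002]
```

View pics/c16.png

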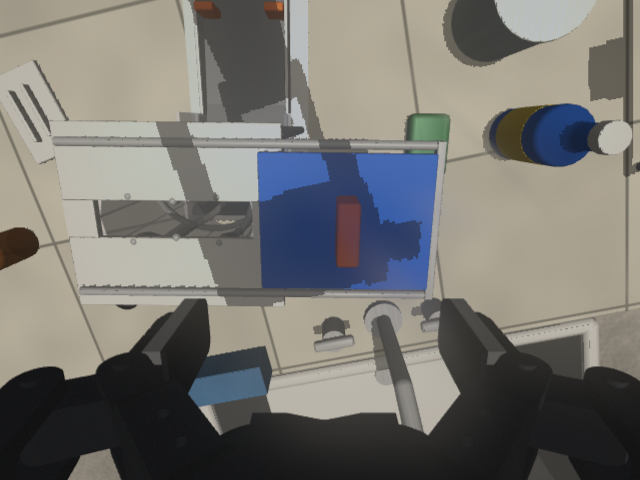

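>>> {"method": "apply_moves", "body": {"series": [[[-4,18,8],[0,0,0],0],[[-3,28,7],[0,0,0],0],[[0,26,0],[0,0,0],0],[[0,16,0],[0,0,0],0],[[0,8,0],[0,0,0],0]]}}

```text
time_s: 25.05
position: [637.6, 190.9, 331.3]
eef_rot: [-90.1, 0.2, -12.0]
ft_force: [0.4, 0.7, 0.3]
width: 85.3
```

>>> {"method": "apply_moves", "body": {"series": [[[0,5,0],[0,0,0],100],[[0,0,0],[0,0,0],150],[[0,0,0],[0,0,0],255],[[0,0,0],[0,0,0],255],[[0,0,0],[0,0,0],255]]}}

```text
time_s: 25.55
position: [638.6, 191.1, 329.4]
eef_rot: [-90.2, -0.1, -11.9]
ft_force: [-3.1, 1.1, 13.8]
width: 12.3
```

>>> {"method": "apply_moves", "body": {"series": [[[0,0,0],[0,0,0],255],[[0,0,0],[0,0,0],255]]}}

```text
time_s: 25.75
position: [638.6, 191.2, 329.5]
eef_rot: [-90.2, -0.1, -11.9]
ft_force: [-2.8, -5.2, 3.5]
width: 12.8
```

>>> {"method": "apply_moves", "body": {"series": [[[0,0,-10],[0,0,0],255],[[0,0,-22],[0,0,0],255],[[0,0,-28],[0,0,0],255],[[0,0,-26],[0,0,0],255],[[0,0,-16],[0,0,0],255]]}}

```text
time_s: 26.25
position: [616.7, 92.2, 329.5]
eef_rot: [-89.9, 0.0, -11.9]
ft_force: [-3.2, 2.2, 5.9]
width: 12.7
```

>>> {"method": "apply_moves", "body": {"series": [[[0,0,-8],[0,0,0],255],[[0,0,-4],[0,0,0],255],[[0,0,-2],[0,0,0],255],[[0,0,0],[0,0,0],255]]}}

```text
time_s: 26.65
position: [613.8, 79.2, 329.5]
eef_rot: [-89.9, 0.0, -11.9]
ft_force: [-3.8, 0.5, 6.6]
width: 12.2
```

>>> {"method": "apply_moves", "body": {"series": [[[0,0,-2],[0,0,0],255],[[0,0,-2],[0,0,0],255],[[0,0,0],[0,0,0],255]]}}

```text
time_s: 26.95
position: [613.1, 75.9, 329.5]
eef_rot: [-89.9, 0.0, -11.9]
ft_force: [-3.7, 1.4, 7.2]
width: 12.6
```

>>> {"method": "apply_moves", "body": {"series": [[[0,0,-2],[0,0,0],255],[[0,0,0],[0,0,0],255]]}}

```text
time_s: 27.15
position: [613.0, 75.8, 329.5]
eef_rot: [-89.7, 0.0, -11.9]
ft_force: [-2.1, 5.1, 5.5]
width: 12.5
```

Force is rising against the end stop. One more push to confirm.

>>> {"method": "apply_moves", "body": {"series": [[[0,0,-2],[0,0,0],255],[[0,0,0],[0,0,0],255]]}}

```text
time_s: 27.35
position: [613.0, 75.7, 329.5]
eef_rot: [-89.4, -0.0, -11.8]
ft_force: [-1.4, 10.1, 5.6]
width: 13.1
```

>>> {"method": "apply_moves", "body": {"series": [[[0,0,3.5],[0,0,0],255],[[0,0,0],[0,0,0],150],[[0,0,0],[0,0,0],60],[[0,0,0],[0,0,0],0],[[0,0,0],[0,0,0],0]]}}

```text
time_s: 27.85
position: [613.8, 74.6, 327.8]
eef_rot: [-90.0, 0.0, -11.9]
ft_force: [0.1, 0.5, 0.2]
width: 70.6
```

>>> {"method": "apply_moves", "body": {"series": [[[0,0,0],[0,0,0],0],[[0,-15,0],[0,0,0],0],[[0,-30,0],[0,0,0],0],[[0,-35,0],[0,0,0],0],[[0,-20,0],[0,0,0],0]]}}

```text
time_s: 28.35
position: [614.6, 74.7, 431.2]
eef_rot: [-90.0, -0.3, -11.9]
ft_force: [-0.2, -0.0, 0.5]
width: 85.6
```

Run:
```python
from tray import *
im=bot.capture("wrist");cv2.imwrite("pics/c17.png",im[:,:,::-1])
```

```text
(no output)
```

View pics/c17.png

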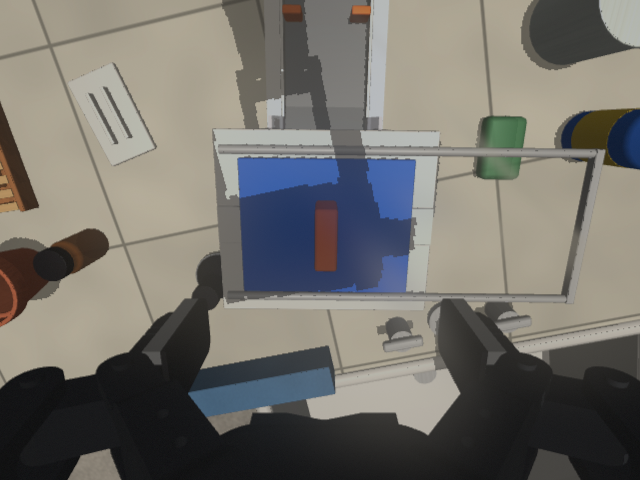

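Run:
```python
from tray import *
c=cam("wrist")
im=bot.capture("wrist");cv2.imwrite("pics/c18.png",im[:,:,::-1])
s=bot.capture("scene");cv2.imwrite("pics/c18s.png",s[:,:,::-1])
h=cv2.cvtColor(im,cv2.COLOR_RGB2HSV)
for v in (225,250):
    r=im[v].astype(int); bl=np.where((r[:,2]>1.6*r[:,0]+10))[0]; bl=bl[(bl>200)&(bl<450)]
    d=np.abs(np.diff(r.sum(1))); print(v,bl.min(),bl.max(),[(i,d[i]) for i in range(200,450) if d[i]>40])
    a,b=onz(c,(bl.min()-.5,v),308),onz(c,(bl.max()+.5,v),308); print(ch(a).round(1),ch(b).round(1))
```

```text
225 242 404 [(218, np.int64(81)), (240, np.int64(75)), (408, np.int64(44)), (409, np.int64(43)), (412, np.int64(183))]
[  0.9 -57.6 308. ] [  0.5  55.  308. ]
250 244 352 [(208, np.int64(82)), (209, np.int64(101)), (220, np.int64(54)), (241, np.int64(59)), (242, np.int64(43)), (406, np.int64(185)), (407, np.int64(107)), (426, np.int64(65))]
[ 19.1 -57.3 308. ] [ 18.8  19.5 308. ]
```

View pics/c18s.png

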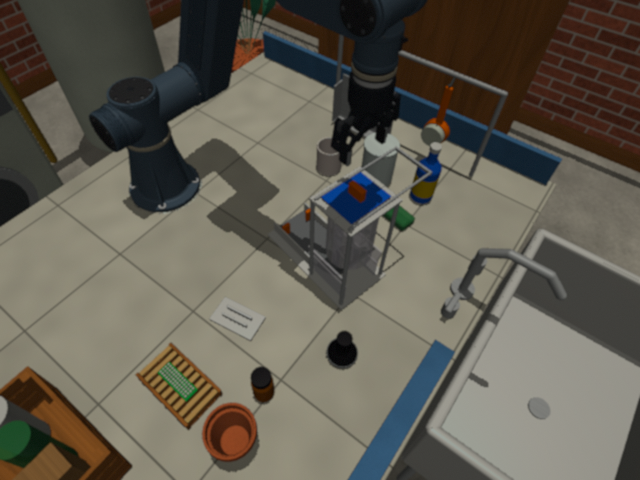

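The scene view shows the scrubber bristles up in the middle of the rack at (178,381), the cover shut, and the bystanders where they started. In the last wrist view the cover's edges are about -57.5 and +59 mm from the mouth centre, so it is centred. The arm is clear, so I'm handing in.

Run:
```python
from workcell import bot
o=bot.get_obs(); print(o['time_s'],o['ft_force']); print(bot.sign_off())
```

```text
28.5 [-0.08839371  0.28459181 -0.12919125]
the job is handed in; nothing more can be done
None
```

The scrubber is on the drying rack, bristles up, and the chute cover is shut again. I handed the job in at 28.5 s; sign-off gives no verdict.

**What I did:** The cover started about 13 mm open, so I slid it to its open stop (12 N felt). I dropped the scrubber on edge through the slot with its bristles facing chute +x. It came out bristles up, and I gripped it in the tray and laid it on the rack. Then I slid the cover shut to its stop (10 N felt).

**Last checks:**
- **Scrubber on the rack:** it lies lengthwise, within about 1 mm of the rack's centre.
- **Cover:** it is centred over the mouth to within about 1 mm, the limit of the view.
- **Other objects:** they looked unmoved in the last pictures, compared by eye only.
- **Robot:** the gripper is open about 100 mm above the tab, touching nothing, with the wrist force near zero.

**What disagreed:**
- **Tray:** the scrubber came to rest about 40–50° askew, with its end against a lug, instead of square to the lugs. I gripped it at that angle.
- **Rack height:** one of the three corners I triangulated read 21 mm, while the other two read 29 and 31 mm. The touch as I set the scrubber down fitted the stated 30 mm.

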